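Spanners back in the shadow tray

ROBOT

A 6-joint arm with a two-finger parallel gripper is mounted at the origin on the work surface. World frame = base frame: x ahead of the robot, y to its left, z up, the work surface at z = 0. Lengths are in m, angles in rad, forces in N, time in s.
With the tool pointing down it reaches from about 0.35 to 0.725 m from the base axis. Payload 4.3 kg.
Tool frame: the origin (TCP) lies midway between the tips of the shut fingers; the grasp point (between the pads) lies 19 mm behind it; z points along the fingers, y is the direction in which the jaws open and shut (so a half turn about z gives the same grasp; the last joint's range is limited). The gripper opens to 85 mm and grips with 20 to 120 N. Pads are 22 mm wide; open, the fingers measure 114 mm over their backs; the gripper's body (76 mm by 85 mm) begins 54 mm behind the grasp point. The pads swing forward as they close: fully open they stand 13 mm farther back than shut.
Start: joints at [-1.256, 0.377, 0.081, 1.274, 0, 1.46], TCP at [0.237, -0.524, 0.231] pointing down, gripper open.
Joint ranges: [-2.72, 2.72], [-0.84, 1.66], [-1.02, 1.22], [-1.77, 2.12], [-1.37, 1.28], [-3.14, 3.14]. Speed limits (rad/s): [2.57, 2.57, 3.14, 3.14, 3.14, 3.14].

INTERFACE

Orientations are given as a rotation vector (axis times angle).
In Python, from rig import r gives the robot as it stands. The module is installed in compiled form; this text tells all that it offers.
- The arm moves only by the tool send_rows, never from a script. Its argument "moves" is a list of rows, each an object with "xyz": the shift along the tool's x, y, z in mm, a list of three; "spin": the turn about the tool's z in rad; "claw": the closure, from 0 (fully open) to 1 (shut). A call has 1 to 20 rows; each row shifts and turns the pose as measured when the row begins, along the tool's axes as they then stand; what a row does not reach is not made up. A row lasts 1/10 s, in which the tool goes at most 50 mm and 8.59 degrees, less where a joint would pass 70% of its speed; a pose out of reach is approached as far as the arm can. A call with a gripper value outside its range is refused whole. The fingers move at their own pace and stop on an object; the grip force is fixed at half the most. Time passes only in rows, so rows that do not move let the fingers close. It gives the time, the measured TCP pose, the force and the opening at its end, in the units of the state.
- r.observe(): the state, without advancing time (a new reading comes with each control period).
- r.snapshot(name): name is "scene" or "top"; returns the picture (400x640x3 uint8, red, green, blue); there is no depth.
- r.camera_params(name): a dict with "fov_y" (degrees; the focal length in pixels is half the picture's height over the tangent of half this angle, whatever the lens; pixels are square), "cx", "cy" (the principal point, pixels), "extrinsics" (4x4, takes a point from world to camera coordinates). Camera axes: x right, y up, looking along -z (the intrinsics and any distortion apply to the point x, -y, -z); pixel columns grow to the right and rows downward; lengths in m; the calibration is good to about 2 mm. A picture is of the moment at which its call begins. camera_params takes no time and is no camera call.
- r.sign_off(): hands the job in, once; it reports no verdict.
The state is a dict: "clock": time; "joint_pos": joint angles; "qd": joint speeds; "joint_torque": joint torques, N m; "ee_pos": TCP position; "tcp_rot": TCP orientation; "contact_force": force on the tool from outside, world axes, zero at the start; "wrist_torque": the same for the moment, N m; "gripper_width": finger opening in m.
Only numpy, scipy, OpenCV 4.12 (cv2) and the standard library are available. Lean on these libraries where they do the work, as an engineer would, in place of code of your own. Each camera call takes 0.05 s, during which the arm holds its last target. There are 200 camera calls.

TASK

The husking drum's bearings are done, so put both spanners back in the cut-out tool tray: the open-ended one lying on the bench and the hook spanner standing on its edge in the wooden rack, each fully down in the cut-out of its own shape, and let go. The hook spanner must not be set or tipped into the foam on its edge: first tip it over flat on the bench, the right face up for its cut-out, then take it again across the handle and lower it in flat. Lower both gently, without dropping or forcing them, and leave everything else where it is.

Things in the scene. Friction and masses are not known exactly. Their poses are not given: they have to be found in the camera images.
- hook: Hook spanner, plain flat steel, 195 mm long, 10 thick, 0.36 kg. Origin mid-thickness on the handle's centre line, within 5 mm of the centre of mass: grip here. x along the handle to the crescent end (handle x -95 to +45 mm), y across it to the side the crescent bulges to (handle y -12 to +12), z square to the faces: up when in the tray. Starts on edge in the rack: y up, z level; lifts straight up.
- hook_head (a point): Centre of the hook spanner's crescent, at x 62, y 30, z 0 mm in its frame. The crescent (radii 26 and 38 mm, small inward tooth at its tip) reaches to x = +100 and from y = -8 to +59 mm. Stood on its lower handle edge on the bench and let go leaning some 35 degrees towards the side its z axis points away from, the hook spanner falls with the right face (z) up.
- spanner: Open-ended spanner, plain flat steel, 189 mm long, 10 thick, 0.33 kg, lying flat on the bench, right face up. Handle 20 mm wide (x -95 to +55 mm), an open jaw 48 mm wide at one end (to x = +94), opening 22 mm, set over 15 degrees. Origin mid-thickness on the handle's centre line, within 8 mm of the centre of mass: grip here. x along the handle to the jaw, z up.
- spanner_head (a point): Centre of the open-ended spanner's head, at x = 70 mm in its frame.
- tray: Tool tray, fixed, on either side of the bench: 226 (x) x 236 (y) mm plywood 10 mm thick under black foam, foam top 18 mm over the bench. Cut-outs 8 mm deep, 3.5 mm larger all round than the tools, heads to +x. A finger trough as deep, x = -28 to +28 mm, crosses the whole tray in y through the handles' middles. A tool that is home stands 2 mm out of the foam. Origin: centre of the underside.
- pocket_hook (a point): Where the hook spanner's origin lies when it is home (tray frame 0, -85, 15 mm). Axes as the tray's; the hook spanner's x, y, z must agree with them (crescent towards the tray's +x and +y).
- pocket_hook_head (a point): Where point hook_head lies when the hook spanner is home.
- pocket_spanner (a point): Where the open-ended spanner's origin lies when it is home (tray frame 0, +20, 15 mm). Axes as the tray's; the spanner's must agree with them.
- pocket_spanner_head (a point): Where point spanner_head lies when the open-ended spanner is home.
- rack: Wooden rack, fixed, on the other side from the tray: sole 150 x 150 x 10 mm, two upright boards 12 mm thick across it at x = -68 and +38 mm, tops 52 mm up. Slots 13 mm wide at y = -40 and +40 mm, floors 30 mm up; tools stand in them along x, handles free between the boards. Origin: on the underside below the slots. Between tray and rack the bench is clear but for the open-ended spanner.
- file: a flat steel file about 160 mm long, 22 wide, 7 thick, standing on its long edge in the rack's other slot, 80 mm from the hook spanner; origin at its middle. A bystander.
- chisel: a plain cold chisel 150 x 16 x 14 mm already lying in the tray's third cut-out; origin at the middle of its underside. A bystander.
- pulley: a dark steel V-belt pulley, 96 mm across, 40 high, lying near the back; origin at the centre of its underside. A bystander.
- locknut: a notched steel lock-nut ring 67 mm across and 12 high, near the back; origin at the centre of its underside. A bystander.
- shell: half a dark coconut shell, 110 mm across and 55 high, near the back; origin at the centre of its underside. A bystander.
Not all that is in view belongs to the job. What is shaped like the spanner but red is not meant.

How it is judged:
On the way:
1. the hook spanner has been laid flat on the bench, right face up, and let go (angle between hook's own z axis and vertical below 0.1 rad and height (world z) of hook below 0.01 m and contact force between hook and the fingers below 0.1 N), for 0.2 s.
At the end, for the whole second after the job is handed in: Both spanners rest in their own cut-outs, right face up and level within 0.05 rad, from above within 7 mm (origin) and 9 mm (head) of their places, at most 2.5 mm (origin) and 3 mm (head) above the seated height; the other loose things moved no more than 30 mm (horizontal distance between hook and pocket_hook below 0.007 m and horizontal distance between hook_head and pocket_hook_head below 0.009 m and z of hook in the frame of pocket_hook below 0.0025 m and z of hook_head in the frame of pocket_hook_head below 0.003 m and angle between each of hook, spanner's own z axis and vertical below 0.05 rad and linear speed of each of hook, spanner below 0.02 m/s and horizontal distance between spanner and pocket_spanner below 0.007 m and horizontal distance between spanner_head and pocket_spanner_head below 0.009 m and z of spanner in the frame of pocket_spanner below 0.0025 m and z of spanner_head in the frame of pocket_spanner_head below 0.003 m); the robot touches nothing.
It fails at once if the hook touches the tray while it is tipped more than about 30 degrees from lying flat (set or tipped into the foam on its edge) (contact force between hook and tray above 0.5 N and angle between hook's own z axis and vertical between 0.52 and 2.62 rad).
It fails at once if a spanner is forced onto the tray (over 60 N), or let fall on it from more than about 15 mm (out of the fingers, over the tray, faster than 0.55 m/s) (contact force between any of hook, spanner and tray above 60 N or (horizontal distance between hook and tray below 0.13 m and contact force between hook and the fingers below 0.1 N and linear speed of hook above 0.55 m/s) or (horizontal distance between spanner and tray below 0.13 m and contact force between spanner and the fingers below 0.1 N and linear speed of spanner above 0.55 m/s)).
It fails at once if another loose thing is moved more than 30 mm (distance of any of file, chisel, pulley, locknut, shell from where it was at the start of the episode above 0.03 m).
It also fails if it takes over 72 s, if anything falls off the work surface, if the arm or the gripper's body presses on something with over 40 N, if the wrist force passes 120 N, or if a joint passes its speed limit or range.

## Working session

There is one attempt and no reset: what is moved stays moved. The work goes in short steps, Python scripts to look and compute and a tool call to move; the robot and the scene stay as the last step left them, time stands still between calls to the robot, and variables do not carry over. Pictures are saved under pics/ and viewed, about 8 in all and at most 12, crops included, and the job is handed in when it is done.

Besides the shell and the picture viewer there is one more tool, called after "Emit:" by a JSON object that holds its "method" and its "body". send_rows: Moves the arm, as the interface text tells. Its arguments: {"type":"object","properties":{"moves":{"type":"array","items":{"type":"object","properties":{"xyz":{"type":"array","items":{"type":"number"}},"spin":{"type":"number"},"claw":{"type":"number"}}}}},"required":["moves"]}

```bash
mkdir -p pics; cat > h.py <<'E'
import numpy as np, cv2
from rig import r
def cam(n):
    p=r.camera_params(n); f=200/np.tan(np.radians(p["fov_y"])/2)
    return f,p["cx"],p["cy"],np.array(p["extrinsics"]),p
def px(n,u,v,z):
    f,cx,cy,E,_=cam(n); d=E[:3,:3].T@np.array([(u-cx)/f,-(v-cy)/f,-1]); o=-E[:3,:3].T@E[:3,3]
    return o+d*(z-o[2])/d[2]
def proj(n,P):
    f,cx,cy,E,_=cam(n); c=E[:3,:3]@np.array(P)+E[:3,3]
    return cx+f*c[0]/-c[2], cy-f*c[1]/-c[2]
def snap(n,name,crop=None,k=1):
    im=cv2.cvtColor(r.snapshot(n),cv2.COLOR_RGB2BGR)
    cv2.imwrite(f'pics/raw_{name}.png',im)
    if crop: x,y,w,h=crop; im=im[y:y+h,x:x+w]
    cv2.imwrite(f'pics/{name}.png',cv2.resize(im,None,fx=k,fy=k,interpolation=cv2.INTER_CUBIC))
E
python3 -c "
from h import *
print(r.observe())
for n in('scene','top'):print(r.camera_params(n))
a=r.snapshot('top');b=r.snapshot('scene')
for n,i in(('top',a),('scene',b)):cv2.imwrite(f'pics/{n}0.png',cv2.cvtColor(i,cv2.COLOR_RGB2BGR))
"
```

```text
{'clock': 0.0, 'joint_pos': array([-1.25627383e+00,  3.78071576e-01,  7.96137545e-02,  1.27437456e+00,
       -1.31765778e-05,  1.46049305e+00]), 'qd': array([-0.00037483,  0.00098919, -0.00086885, -0.00069563,  0.00092935,
        0.00135482]), 'joint_torque': array([-1.31224850e-03, -4.63609028e+01,  2.69871676e+01,  2.09053274e-02,
       -4.69149036e-04, -2.42468573e-06]), 'ee_pos': array([ 0.23679032, -0.52326482,  0.23035129]), 'tcp_rot': array([-3.06900697e+00, -6.61881248e-01,  3.46368660e-04]), 'contact_force': array([0.01428133, 0.14762527, 0.28398848]), 'wrist_torque': array([-0.01894643,  0.01981383,  0.01189595]), 'gripper_width': 0.08518450861127826}
{'fov_y': 48.39863907855762, 'cx': 319.19898800642153, 'cy': 198.10757046767458, 'extrinsics': array([[-0.21410896,  0.97673424,  0.01214779,  0.09639076],
       [-0.79897245, -0.18226945,  0.57308016,  0.34614949],
       [ 0.56196119,  0.11299585,  0.81940927, -1.65580146],
       [ 0.        ,  0.        ,  0.        ,  1.        ]])}
{'fov_y': 57.740313405424175, 'cx': 316.5005334925737, 'cy': 203.41553440449806, 'extrinsics': array([[ 0.02177444, -0.99913066,  0.03555004, -0.03548611],
       [ 0.99001298,  0.02650237,  0.13846273, -0.4710683 ],
       [-0.13928452,  0.03218006,  0.98972939, -1.01480158],
       [ 0.        ,  0.        ,  0.        ,  1.        ]])}
```

View pics/top0.png

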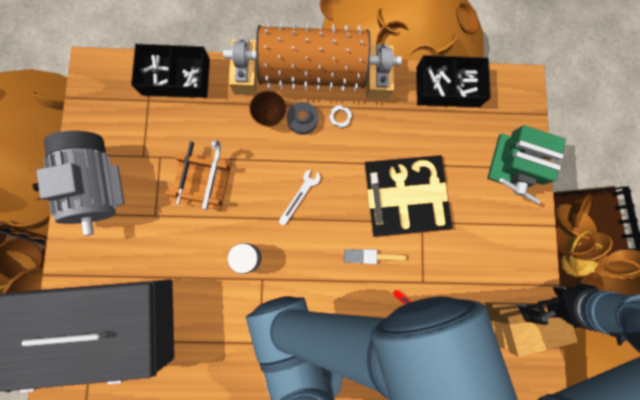

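View pics/scene0.png

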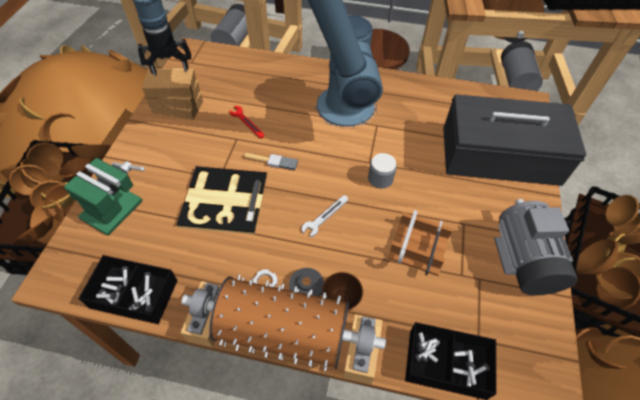

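The grey spanner at top (300,195) is the one meant. The red one at (400,295) is not. The hook stands in the rack's right slot at (212,175) and the file in the left slot at (187,172). I'll check this in enlarged crops.

```bash
python3 -c "
from h import *
a=cv2.imread('pics/top0.png')
c=lambda x,y,w,h,k:cv2.resize(a[y:y+h,x:x+w],None,fx=k,fy=k,interpolation=cv2.INTER_CUBIC)
cv2.imwrite('pics/c1.png',np.hstack([c(165,130,80,90,5),c(355,145,100,100,4.5)[:450]]) if 0 else np.vstack([np.hstack([c(165,130,70,90,5),c(360,150,96,90,5)])]))
b=cv2.imread('pics/scene0.png')
cv2.imwrite('pics/c2.png',np.hstack([c(270,160,60,70,6),cv2.resize(b[200:280,385:455],None,fx=5.25,fy=5.25,interpolation=cv2.INTER_CUBIC)]))
print(px('top',300,195,.01),px('top',408,195,.018),px('top',212,175,.05),px('scene',408,222,.05), px('scene',224,198,.018))
"
```

```text
[0.49892184 0.02459051 0.01      ] [ 0.50645904 -0.29575082  0.018     ] [0.54311132 0.2756837  0.05      ] [0.49395277 0.27579101 0.05      ] [ 0.51195325 -0.2902662   0.018     ]
```

View pics/c1.png

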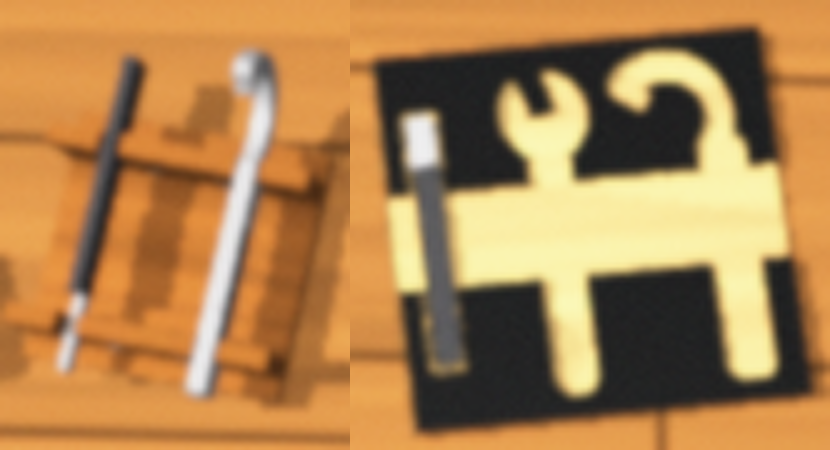

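View pics/c2.png

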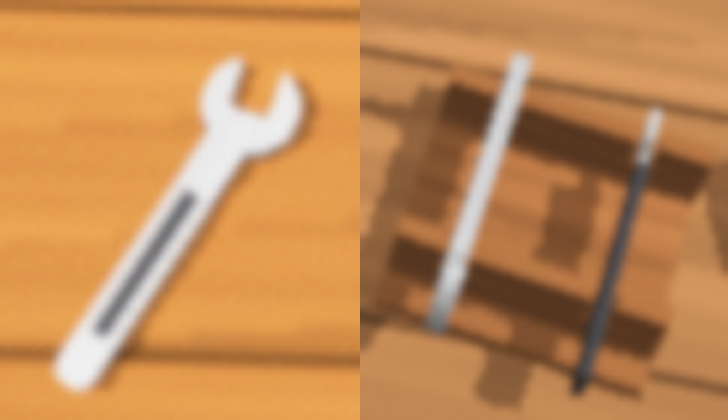

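Confirmed in the crops: the grey spanner has its jaw up and to the right. The hook is in the right slot with its bent end at top (215,145), and the black bar in the left slot is the file. In the tray, left to right, are the chisel, the spanner pocket and the hook pocket. Next come exact poses.

```bash
cat >> h.py <<'E'
from scipy.spatial.transform import Rotation as R
from scipy.optimize import minimize
def fitframe(obj,wor):  # 2D rigid fit -> yaw, origin
    a=np.array(obj,float);b=np.array(wor,float);A=a-a.mean(0);B=b-b.mean(0)
    y=np.arctan2((A[:,0]*B[:,1]-A[:,1]*B[:,0]).sum(),(A*B).sum())
    c,s=np.cos(y),np.sin(y);M=np.array([[c,-s],[s,c]]);t=b.mean(0)-M@a.mean(0)
    return y,t,(b-(a@M.T+t))*1000
def plan(xy,yaw,z):  # tool-frame shift (mm) and spin so that jaw axis is square to yaw
    s=r.observe();Q=R.from_rotvec(s['tcp_rot']).as_matrix();p=s['ee_pos']
    d=Q.T@(np.array([*xy,z])-p)*1000
    jaw=np.arctan2(Q[1,1],Q[0,1]);e=(yaw+np.pi/2-jaw+np.pi/2)%np.pi-np.pi/2
    print('t',round(s['clock'],2),'tcp',p.round(4),'tilt',np.degrees(np.arccos(-Q[2,2])).round(2),'j6',s['joint_pos'][5].round(2),'w',s['gripper_width'].round(4),'F',s['contact_force'].round(1))
    print('shift(tool,mm)',d.round(1),'spin',round(-e,3))
E
python3 - <<'E'
from h import *
def T(u,v,z,n='top'): return px(n,360+(u-350)/5,150+v/5,z)[:2]
o=[(113,118),(113,-118),(-113,-118),(-113,118)]
w=[T(*q,.018) for q in [(377,62),(757,28),(812,393),(417,433)]]
print('tray',*fitframe(o,w))
# spanner mask
a=cv2.imread('pics/top0.png');s=cv2.cvtColor(a,cv2.COLOR_BGR2HSV)
m=np.zeros((400,640),np.uint8);m[160:230,270:330]=((s[...,1]<70))[160:230,270:330]
n,l,st,ce=cv2.connectedComponentsWithStats(m);i=1+st[1:,4].argmax();v,u=np.nonzero(l==i)
P=np.array([px('top',x,y,.010)[:2] for x,y in zip(u,v)]);mu=P.mean(0)
ev,V=np.linalg.eigh(np.cov(P.T));d=V[:,1]*np.sign(V[0,1])
t=(P-mu)@d;print('area mm2',len(P)*np.nan,'ext',t.min(),t.max(),mu,d)
h=P[(t<.02)];ev,V=np.linalg.eigh(np.cov(h.T));d=V[:,1]*np.sign(V[0,1]);q=h.mean(0)
t=(P-q)@d;print('len',np.ptp(t)*1e3,'yaw',np.arctan2(d[1],d[0]),'org tail',q+d*(t.min()+.095),'org jaw',q+d*(t.max()-.094))
# hook top edge z=.054, crop1 offset
H=lambda u,v,z:px('top',165+u/5,130+v/5,z)[:2]
a,b=H(199,378,.054),H(246,175,.054);print('hook tail',a,'mid',b,'yaw',np.arctan2(*(b-a)[::-1]))
a,b=px('scene',385+517/5.25,200+62/5.25,.054)[:2],px('scene',385+455/5.25,200+270/5.25,.054)[:2];print('scene tail',a,b,np.arctan2(*(b-a)[::-1]))
E
```

```text
tray 0.11896988829084951 [ 0.50567279 -0.29661021] [[ -98099.7023634  -130449.52028974]
 [-126082.14206504  103651.2145964 ]
 [  98100.05843156  130448.09458826]
 [ 126081.78599688 -103649.78889492]]
area mm2 nan ext -0.09736618209751131 0.08921256891889494 [0.49572945 0.02695782] [ 0.84787244 -0.53020027]
len 186.5161194631645 yaw -0.5532116620234834 org tail [0.49380798 0.0283209 ] org jaw [0.49169459 0.02962598]
hook tail [0.45434926 0.28923019] mid [0.57145479 0.27022525] yaw -0.16088634717916747
scene tail [0.41091146 0.4915071 ] [0.55422229 0.45992483] -0.21690895479199862
```

```bash
python3 - <<'E'
from h import *
S=lambda u,v,z:px('scene',385+(u-360)/5.25,200+v/5.25,z)[:2]
a,b=S(519,58,.054),S(470,215,.054);print('scene tail',a,b,'yaw',np.arctan2(*(b-a)[::-1]))
T=lambda u,v:px('top',360+(u-350)/5,150+v/5,.018)[:2]
w=[T(*q) for q in [(377,62),(757,28),(812,393),(417,433)]]
y,t,e=fitframe([(.113,.118),(.113,-.118),(-.113,-.118),(-.113,.118)],w);print('tray',y,t,e.round(1))
yaw=-.17;d=np.array([np.cos(yaw),np.sin(yaw)])
H=lambda u,v,z:px('top',165+u/5,130+v/5,z)[:2]
print('hook org', H(199,378,.054)+.095*d)
# head top from z .101: extreme
print('head', H(250,60,.08))
t_=.119;
def tp(p,z): return t+np.array([[np.cos(y),-np.sin(y)],[np.sin(y),np.cos(y)]])@np.array(p),y
print('pocket spanner',tp((0,.02),0),'hook',tp((0,-.085),0))
plan((.4928,.029),-.553,.08)
E
```

```text
scene tail [0.45338992 0.2926345 ] [0.56139074 0.27614605] yaw -0.1514998979118352
tray 0.1189698882908495 [ 0.50567279 -0.29661021] [[-2.  -2.3]
 [-1.7  1. ]
 [ 2.4  0.9]
 [ 1.4  0.5]]
hook org [0.54797981 0.27315787]
head [0.63110708 0.26533615]
pocket spanner (array([ 0.503299  , -0.27675159]), np.float64(0.1189698882908495)) hook (array([ 0.5157614 , -0.38100938]), np.float64(0.1189698882908495))Traceback (most recent call last):
  File "<stdin>", line 15, in <module>
  File "h.py", line 28, in plan
    print('t',round(s['clock'],2),'tcp',p.round(4),'tilt',np.degrees(np.arccos(-Q[2,2])).round(2),'j6',s['joint_pos'][5].round(2),'w',s['gripper_width'].round(4),'F',s['contact_force'].round(1))
                                                                                                                                      ^^^^^^^^^^^^^^^^^^^^^^^^
AttributeError: 'float' object has no attribute 'round'
```

```bash
sed -i "s/s\['gripper_width'\].round(4)/round(s['gripper_width'],4)/" h.py; python3 -c "
from h import *
plan((.4928,.029),-.553,.10)"
```

```text
t 0.1 tcp [ 0.2368 -0.5233  0.2304] tilt 0.11 j6 1.46 w 0.0855 F [-0.5 -0.5 -0.2]
shift(tool,mm) [ 460.9 -397.5  131.3] spin 0.978
```

Emit:
{"method": "send_rows", "body": {"moves": [{"xyz":[33,-28.4,9]},{"xyz":[33,-28.4,9]},{"xyz":[33,-28.4,9]},{"xyz":[33,-28.4,9]},{"xyz":[33,-28.4,9]},{"xyz":[33,-28.4,9]},{"xyz":[33,-28.4,9]},{"xyz":[33,-28.4,9]},{"xyz":[33,-28.4,9]},{"xyz":[33,-28.4,9]},{"xyz":[33,-28.4,9]},{"spin":0.14},{"spin":0.14},{"spin":0.14},{"spin":0.14},{"spin":0.14},{"spin":0.14},{"spin":0.14}]}}

```text
schema error: expected keys xyz, spin, claw
```

```bash
python3 -c "
from h import *
plan((.4928,.029),-.553,.05)"
```

```text
t 0.1 tcp [ 0.2368 -0.5233  0.2304] tilt 0.11 j6 1.46 w 0.0855 F [-0.5 -0.5 -0.2]
shift(tool,mm) [ 460.9 -397.4  181.3] spin 0.978
```

All three keys are needed in every row.

Emit:
{"method": "send_rows", "body": {"moves": [{"xyz":[33,-28.4,9],"spin":0,"claw":0},{"xyz":[33,-28.4,9],"spin":0,"claw":0},{"xyz":[33,-28.4,9],"spin":0,"claw":0},{"xyz":[33,-28.4,9],"spin":0,"claw":0},{"xyz":[33,-28.4,9],"spin":0,"claw":0},{"xyz":[33,-28.4,9],"spin":0,"claw":0},{"xyz":[33,-28.4,9],"spin":0,"claw":0},{"xyz":[33,-28.4,9],"spin":0,"claw":0},{"xyz":[33,-28.4,9],"spin":0,"claw":0},{"xyz":[33,-28.4,9],"spin":0,"claw":0},{"xyz":[33,-28.4,9],"spin":0,"claw":0},{"xyz":[0,0,0],"spin":0.14,"claw":0},{"xyz":[0,0,0],"spin":0.14,"claw":0},{"xyz":[0,0,0],"spin":0.14,"claw":0},{"xyz":[0,0,0],"spin":0.14,"claw":0},{"xyz":[0,0,0],"spin":0.14,"claw":0},{"xyz":[0,0,0],"spin":0.14,"claw":0},{"xyz":[0,0,0],"spin":0.14,"claw":0}]}}

```text
clock: 1.9
ee_pos: [0.4133, -0.1287, 0.1206]
tcp_rot: [-2.987, 0.75, 0.001]
contact_force: [-0.7, -0.7, 0.6]
gripper_width: 0.0856
```

```bash
python3 -c "
from h import *
plan((.4928,.029),-.553,.06)"
```

```text
t 1.9 tcp [ 0.4133 -0.1287  0.1206] tilt 3.55 j6 3.14 w 0.0856 F [-0.7 -0.7  0.6]
shift(tool,mm) [  -3.4 -172.6   71.1] spin 0.061
```

Emit:
{"method": "send_rows", "body": {"moves": [{"xyz":[0,0,0],"spin":-0.14,"claw":0},{"xyz":[0,0,0],"spin":-0.14,"claw":0},{"xyz":[0,0,0],"spin":-0.14,"claw":0},{"xyz":[0,0,0],"spin":-0.14,"claw":0}]}}

```text
clock: 2.3
ee_pos: [0.4097, -0.1326, 0.1193]
tcp_rot: [-3.079, -0.12, -0.021]
contact_force: [-0.7, -0.4, 0.8]
gripper_width: 0.0853
```

```bash
python3 -c "
from h import *
plan((.4928,.029),-.553,.06);print(r.observe()['joint_pos'])"
```

```text
t 2.3 tcp [ 0.4097 -0.1326  0.1193] tilt 3.55 j6 2.56 w 0.0853 F [-0.7 -0.4  0.8]
shift(tool,mm) [  94.4 -150.7   69.9] spin 0.632
[-0.50347608  0.17442725 -0.49951766  0.91643308  0.05878292  2.5594121 ]
```

Emit:
{"method": "send_rows", "body": {"moves": [{"xyz":[0,0,0],"spin":-0.149,"claw":0},{"xyz":[0,0,0],"spin":-0.149,"claw":0},{"xyz":[0,0,0],"spin":-0.149,"claw":0},{"xyz":[0,0,0],"spin":-0.149,"claw":0},{"xyz":[0,0,0],"spin":-0.149,"claw":0},{"xyz":[0,0,0],"spin":-0.149,"claw":0},{"xyz":[0,0,0],"spin":-0.149,"claw":0},{"xyz":[0,0,0],"spin":-0.149,"claw":0},{"xyz":[0,0,0],"spin":-0.149,"claw":0},{"xyz":[0,0,0],"spin":-0.149,"claw":0},{"xyz":[0,0,0],"spin":-0.149,"claw":0},{"xyz":[0,0,0],"spin":-0.149,"claw":0},{"xyz":[0,0,0],"spin":-0.149,"claw":0},{"xyz":[0,0,0],"spin":-0.149,"claw":0},{"xyz":[0,0,0],"spin":-0.149,"claw":0},{"xyz":[0,0,0],"spin":-0.149,"claw":0}]}}

```text
clock: 3.9
ee_pos: [0.403, -0.1294, 0.1139]
tcp_rot: [-1.013, -2.947, -0.099]
contact_force: [-0.2, -0.3, 0.5]
gripper_width: 0.0854
```

```bash
python3 -c "
from h import *
plan((.4928,.029),-.553,.06);print(r.observe()['joint_pos'])"
```

```text
t 3.9 tcp [ 0.403  -0.1294  0.1139] tilt 3.86 j6 0.16 w 0.0854 F [-0.2 -0.3  0.5]
shift(tool,mm) [ 24.  177.1  64.3] spin -0.11
[-0.50427365  0.17806761 -0.51116814  0.9155328   0.05828457  0.15694899]
```

Emit:
{"method": "send_rows", "body": {"moves": [{"xyz":[0,0,-1],"spin":-0.149,"claw":0},{"xyz":[0,0,-1],"spin":-0.149,"claw":0},{"xyz":[0,0,-1],"spin":-0.149,"claw":0},{"xyz":[0,0,-1],"spin":-0.149,"claw":0},{"xyz":[0,0,-1],"spin":-0.149,"claw":0},{"xyz":[0,0,-1],"spin":-0.149,"claw":0},{"xyz":[0,0,-1],"spin":-0.149,"claw":0},{"xyz":[0,0,-1],"spin":-0.149,"claw":0},{"xyz":[0,0,-1],"spin":-0.149,"claw":0},{"xyz":[0,0,-1],"spin":-0.149,"claw":0},{"xyz":[0,0,-1],"spin":-0.149,"claw":0},{"xyz":[0,0,-1],"spin":-0.149,"claw":0},{"xyz":[0,0,-1],"spin":-0.149,"claw":0},{"xyz":[0,0,-1],"spin":-0.149,"claw":0},{"xyz":[0,0,-1],"spin":-0.149,"claw":0},{"xyz":[0,0,-1],"spin":-0.149,"claw":0},{"xyz":[0,0,-1],"spin":-0.149,"claw":0},{"xyz":[0,0,-1],"spin":-0.149,"claw":0},{"xyz":[0,0,-1],"spin":-0.149,"claw":0},{"xyz":[0,0,-1],"spin":-0.149,"claw":0}]}}

```text
clock: 5.9
ee_pos: [0.3948, -0.1265, 0.1278]
tcp_rot: [-2.833, 1.203, 0.071]
contact_force: [-0.8, 0.3, 0.2]
gripper_width: 0.0858
```

```bash
python3 -c "
from h import *
plan((.4928,.029),-.553,.06);print(r.observe()['joint_pos'])"
```

```text
t 5.9 tcp [ 0.3948 -0.1265  0.1278] tilt 4.45 j6 -2.85 w 0.0858 F [-0.8  0.3  0.2]
shift(tool,mm) [ -39.1 -175.6   77.7] spin -0.252
[-0.50712243  0.16371671 -0.48960772  0.96975049  0.05750753 -2.84693037]
```

Next I'll push gently against the negative j6 limit and watch j5.

Emit:
{"method": "send_rows", "body": {"moves": [{"xyz":[0,0,0],"spin":-0.149,"claw":0},{"xyz":[0,0,0],"spin":-0.149,"claw":0},{"xyz":[0,0,0],"spin":-0.14,"claw":0},{"xyz":[0,0,0],"spin":-0.14,"claw":0}]}}

```text
clock: 6.3
ee_pos: [0.4178, -0.0661, 0.1269]
tcp_rot: [-3.088, 0.489, 0.061]
contact_force: [0.1, 0.1, -0.2]
gripper_width: 0.0853
```

```bash
python3 -c "
from h import *
plan((.4928,.029),-.553,.06);print(r.observe()['joint_pos'])"
```

```text
t 6.3 tcp [ 0.4178 -0.0661  0.1269] tilt 2.39 j6 -3.14 w 0.0853 F [ 0.1  0.1 -0.2]
shift(tool,mm) [  44.6 -113.1   66.1] spin 0.238
[-0.31340715  0.17541604 -0.47564026  0.9605471   0.00843298 -3.14077817]
```

Emit:
{"method": "send_rows", "body": {"moves": [{"xyz":[0,0,0],"spin":0.149,"claw":0},{"xyz":[0,0,0],"spin":0.149,"claw":0},{"xyz":[0,0,0],"spin":0.149,"claw":0},{"xyz":[0,0,0],"spin":0.149,"claw":0},{"xyz":[0,0,0],"spin":0.149,"claw":0},{"xyz":[0,0,0],"spin":0.149,"claw":0},{"xyz":[0,0,0],"spin":0.149,"claw":0},{"xyz":[0,0,0],"spin":0.149,"claw":0},{"xyz":[0,0,0],"spin":0.149,"claw":0},{"xyz":[0,0,0],"spin":0.149,"claw":0},{"xyz":[0,0,0],"spin":0.149,"claw":0},{"xyz":[0,0,0],"spin":0.149,"claw":0},{"xyz":[0,0,0],"spin":0.149,"claw":0},{"xyz":[0,0,0],"spin":0.149,"claw":0},{"xyz":[0,0,0],"spin":0.149,"claw":0},{"xyz":[0,0,0],"spin":0.149,"claw":0},{"xyz":[0,0,0],"spin":0.149,"claw":0},{"xyz":[0,0,0],"spin":0.149,"claw":0},{"xyz":[0,0,0],"spin":0.149,"claw":0},{"xyz":[0,0,0],"spin":0.149,"claw":0}]}}

```text
clock: 8.3
ee_pos: [0.4105, -0.0583, 0.1203]
tcp_rot: [-0.268, -3.075, -0.033]
contact_force: [0.8, 0.5, 0.1]
gripper_width: 0.0856
```

```bash
python3 -c "
from h import *
plan((.4928,.029),-.553,.05);print(r.observe()['joint_pos'],R.from_rotvec(r.observe()['tcp_rot']).as_matrix()[:,2])"
```

```text
t 8.3 tcp [ 0.4105 -0.0583  0.1203] tilt 3.37 j6 -0.13 w 0.0856 F [0.8 0.5 0.1]
shift(tool,mm) [-69.9  99.1  68.1] spin 0.379
[-0.30137288  0.1805436  -0.48927991  0.95905239  0.00926784 -0.12766178] [-0.05267742  0.02607942 -0.99827098]
```

```bash
cat >> h.py <<'E'
def js():
    j=r.observe()['joint_pos'];print('pitch',np.degrees(j[1]-j[2]+j[3]-np.pi/2).round(2),'j',j.round(3),'rad',np.hypot(*r.observe()['ee_pos'][:2]).round(3))
E
python3 -c "
from h import *
plan((.74,-.14),-.553,.18)"
```

```text
t 8.3 tcp [ 0.4105 -0.0583  0.1203] tilt 3.37 j6 -0.13 w 0.0856 F [0.8 0.5 0.1]
shift(tool,mm) [-334.8  -22.3  -79.1] spin 0.379
```

Emit:
{"method": "send_rows", "body": {"moves": [{"xyz":[-48,-3,-11],"spin":0,"claw":0},{"xyz":[-48,-3,-11],"spin":0,"claw":0},{"xyz":[-48,-3,-11],"spin":0,"claw":0},{"xyz":[-48,-3,-11],"spin":0,"claw":0},{"xyz":[-48,-3,-11],"spin":0,"claw":0},{"xyz":[-48,-3,-11],"spin":0,"claw":0},{"xyz":[-48,-3,-11],"spin":0,"claw":0},{"xyz":[-48,-3,-3],"spin":0,"claw":0}]}}

```text
clock: 9.1
ee_pos: [0.7451, -0.1397, 0.1631]
tcp_rot: [-0.27, -3.047, -0.041]
contact_force: [1.7, -0.4, 0.8]
gripper_width: 0.0853
```

```bash
python3 -c "
from h import *
plan((.4928,.029),-.553,.05);js()"
```

```text
t 9.1 tcp [ 0.7451 -0.1397  0.1631] tilt 4.95 j6 -0.1 w 0.0853 F [ 1.7 -0.4  0.8]
shift(tool,mm) [267.5 119.3 138.4] spin 0.375
pitch 4.91 j [-0.274  0.964  0.948  1.641  0.011 -0.097] rad 0.758
```

Emit:
{"method": "send_rows", "body": {"moves": [{"xyz":[-20,0,-35],"spin":0,"claw":0},{"xyz":[-35,0,-20],"spin":0,"claw":0},{"xyz":[-40,0,0],"spin":0,"claw":0}]}}

```text
clock: 9.4
ee_pos: [0.7817, -0.1464, 0.169]
tcp_rot: [-0.276, -3.094, -0.034]
contact_force: [-0.8, 0.4, -0.5]
gripper_width: 0.0853
```

```bash
python3 -c "
from h import *
plan((.4928,.029),-.553,.05);js()"
```

```text
t 9.4 tcp [ 0.7817 -0.1464  0.169 ] tilt 2.38 j6 -0.09 w 0.0853 F [-0.8  0.4 -0.5]
shift(tool,mm) [310.7 119.  132.8] spin 0.374
pitch 2.21 j [-0.271  1.082  1.218  1.745  0.015 -0.093] rad 0.795
```

Emit:
{"method": "send_rows", "body": {"moves": [{"xyz":[-30,0,-20],"spin":0,"claw":0},{"xyz":[-30,0,-20],"spin":0,"claw":0}]}}

```text
clock: 9.6
ee_pos: [0.7972, -0.149, 0.1809]
tcp_rot: [0.279, 3.117, 0.026]
contact_force: [0.7, 0.1, -0.2]
gripper_width: 0.0855
```

```bash
python3 -c "
from h import *
plan((.4928,.029),-.553,.12);js()"
```

```text
t 9.6 tcp [ 0.7972 -0.149   0.1809] tilt 1.17 j6 -0.09 w 0.0855 F [ 0.7  0.1 -0.2]
shift(tool,mm) [331.8 120.   59.6] spin 0.374
pitch -0.49 j [-0.27   1.068  1.22   1.714  0.019 -0.091] rad 0.811
```

Emit:
{"method": "send_rows", "body": {"moves": [{"xyz":[42,15,2],"spin":0,"claw":0},{"xyz":[42,15,8],"spin":0,"claw":0},{"xyz":[42,15,8],"spin":0,"claw":0},{"xyz":[42,15,8],"spin":0,"claw":0},{"xyz":[42,15,8],"spin":0,"claw":0},{"xyz":[42,15,8],"spin":0,"claw":0},{"xyz":[42,15,8],"spin":0,"claw":0},{"xyz":[38,15,8],"spin":0.13,"claw":0},{"xyz":[0,0,10],"spin":0.13,"claw":0.3},{"xyz":[0,0,10],"spin":0.12,"claw":0.3}]}}

```text
clock: 10.6
ee_pos: [0.5402, 0.0074, 0.1217]
tcp_rot: [0.873, 2.963, 0.037]
contact_force: [-0.1, -0.4, 0.4]
gripper_width: 0.0601
```

```bash
python3 -c "
from h import *
plan((.4928,.029),-.553,.003);js()"
```

```text
t 10.6 tcp [0.5402 0.0074 0.1217] tilt 3.32 j6 0.46 w 0.0601 F [-0.1 -0.4  0.4]
shift(tool,mm) [ 56.7 -12.  116. ] spin -0.019
pitch -3.22 j [-0.112  0.318 -0.299  0.897  0.014  0.461] rad 0.54
```

Emit:
{"method": "send_rows", "body": {"moves": [{"xyz":[19,-4,18],"spin":-0.01,"claw":0.45},{"xyz":[19,-4,18],"spin":-0.01,"claw":0.45},{"xyz":[19,-4,18],"spin":0,"claw":0.45},{"xyz":[0,0,5],"spin":0,"claw":0.45}]}}

```text
clock: 11.0
ee_pos: [0.4924, 0.0288, 0.0662]
tcp_rot: [0.839, 2.953, 0.041]
contact_force: [-0.4, 0.3, 0.4]
gripper_width: 0.0469
```

```bash
python3 -c "
from h import *
plan((.4928,.029),-.553,.003);js()"
```

```text
t 11.0 tcp [0.4924 0.0288 0.0662] tilt 4.35 j6 0.48 w 0.0469 F [-0.4  0.3  0.4]
shift(tool,mm) [ 3.6 -2.4 63.1] spin 0.001
pitch -4.29 j [-0.078  0.276 -0.525  0.695  0.012  0.476] rad 0.493
```

Emit:
{"method": "send_rows", "body": {"moves": [{"xyz":[1.2,-0.8,20],"spin":0,"claw":0.45},{"xyz":[1.2,-0.8,18],"spin":0,"claw":0.45},{"xyz":[1.2,-0.8,10],"spin":0,"claw":0.45},{"xyz":[0,0,4],"spin":0,"claw":0.45}]}}

```text
clock: 11.4
ee_pos: [0.5022, 0.0276, 0.0206]
tcp_rot: [0.834, 2.935, 0.046]
contact_force: [-0.5, -0.1, 0.5]
gripper_width: 0.0469
```

```bash
python3 -c "
from h import *
r.snapshot('top');plan((.4928,.029),-.553,.003);js()"
```

```text
t 11.45 tcp [0.5025 0.0275 0.0205] tilt 5.45 j6 0.48 w 0.0472 F [ 0.  -0.2  0.3]
shift(tool,mm) [10.4 -4.8 16.5] spin 0.002
pitch -5.41 j [-0.079  0.341 -0.581  0.555  0.012  0.475] rad 0.503
```

Emit:
{"method": "send_rows", "body": {"moves": [{"xyz":[5,-2,6],"spin":0,"claw":0.45},{"xyz":[5,-2,5],"spin":0,"claw":0.45},{"xyz":[2,-1,3],"spin":0,"claw":0.45}]}}

```text
clock: 11.75
ee_pos: [0.4938, 0.0293, 0.0069]
tcp_rot: [0.833, 2.929, 0.047]
contact_force: [-0.1, 0.4, 1.2]
gripper_width: 0.0469
```

```bash
python3 -c "
from h import *
snap('scene','g1',(280,170,80,80),6);plan((.4928,.029),-.553,.003);js()"
```

```text
t 11.8 tcp [0.4931 0.0293 0.0064] tilt 5.71 j6 0.48 w 0.0469 F [0.6 0.9 0.7]
shift(tool,mm) [ 0.4 -0.6  3.4] spin 0.001
pitch -5.67 j [-0.076  0.344 -0.626  0.502  0.011  0.478] rad 0.494
```

View pics/g1.png

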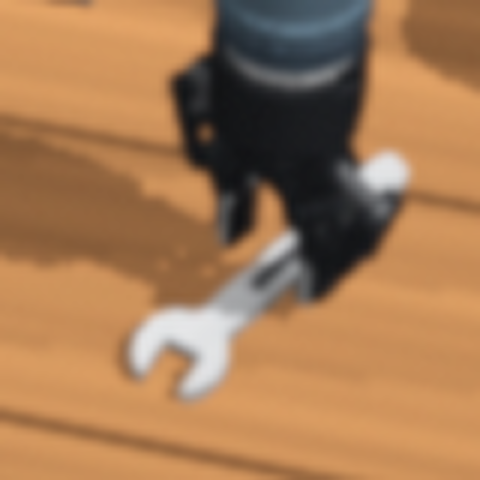

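The fingers straddle the handle (crop left tip (230,240), right tip (315,290)), with the jaw free below left. Closing now.

Emit:
{"method": "send_rows", "body": {"moves": [{"xyz":[0,0,2],"spin":0,"claw":0.7},{"xyz":[0,0,-0.3],"spin":0,"claw":1},{"xyz":[0,0,-0.3],"spin":0,"claw":1},{"xyz":[0,0,-0.3],"spin":0,"claw":1},{"xyz":[0,0,-0.3],"spin":0,"claw":1}]}}

```text
clock: 12.3
ee_pos: [0.4919, 0.0296, 0.0049]
tcp_rot: [0.833, 2.933, 0.047]
contact_force: [1.0, -0.6, -3.9]
gripper_width: 0.0176
```

```bash
python3 -c "
from h import *
r.snapshot('top');plan((.5033,-.2768),.119,.09);js()"
```

```text
t 12.35 tcp [0.4919 0.0296 0.0049] tilt 5.59 j6 0.48 w 0.0175 F [-0.1  0.9 -3.4]
shift(tool,mm) [-177.7 -250.   -84.8] spin -0.67
pitch -5.55 j [-0.076  0.346 -0.628  0.5    0.012  0.478] rad 0.493
```

Emit:
{"method": "send_rows", "body": {"moves": [{"xyz":[1,-1,-10],"spin":0,"claw":1},{"xyz":[3,-2,-25],"spin":0,"claw":1},{"xyz":[3,-2,-30],"spin":0,"claw":1},{"xyz":[0,0,-10],"spin":0,"claw":1}]}}

```text
clock: 12.75
ee_pos: [0.4715, 0.0288, 0.0797]
tcp_rot: [0.836, 2.941, 0.044]
contact_force: [1.1, -0.7, -3.4]
gripper_width: 0.0175
```

```bash
python3 -c "
from h import *
snap('scene','g2',(260,130,100,100),5);plan((.5033,-.2768),.119,.09);js()"
```

```text
t 12.8 tcp [0.4722 0.0288 0.0804] tilt 5.19 j6 0.47 w 0.0173 F [-0.1 -0.1 -2.5]
shift(tool,mm) [-187.8 -243.1   -8.1] spin -0.671
pitch -5.14 j [-0.081  0.212 -0.571  0.698  0.012  0.473] rad 0.473
```

View pics/g2.png

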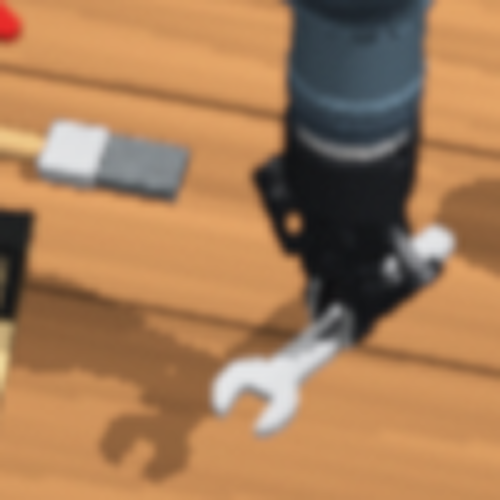

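The spanner is held level and clear of the bench. Moving it over the tray.

Emit:
{"method": "send_rows", "body": {"moves": [{"xyz":[-24,-31,-2],"spin":0,"claw":1},{"xyz":[-24,-31,-2],"spin":0,"claw":1},{"xyz":[-24,-31,-2],"spin":0,"claw":1},{"xyz":[-24,-31,-2],"spin":0,"claw":1},{"xyz":[-24,-31,-2],"spin":0,"claw":1},{"xyz":[-24,-31,-2],"spin":0,"claw":1},{"xyz":[-24,-31,-2],"spin":0,"claw":1},{"xyz":[-18,-24,-2],"spin":0,"claw":1},{"xyz":[0,0,0],"spin":-0.14,"claw":1},{"xyz":[0,0,0],"spin":-0.14,"claw":1},{"xyz":[0,0,0],"spin":-0.14,"claw":1},{"xyz":[0,0,0],"spin":-0.14,"claw":1},{"xyz":[0,0,0],"spin":-0.11,"claw":1}]}}

```text
clock: 14.1
ee_pos: [0.4997, -0.2861, 0.0959]
tcp_rot: [-0.22, 3.047, 0.001]
contact_force: [-0.3, -0.1, -4.0]
gripper_width: 0.0173
```

```bash
python3 -c "
from h import *
r.snapshot('top');plan((.5033,-.2768),.119,.06);js()"
```

```text
t 14.15 tcp [ 0.4996 -0.286   0.0958] tilt 4.94 j6 -0.81 w 0.0176 F [-0.6  0.3 -2.8]
shift(tool,mm) [-1.9  8.7 36.1] spin 0.028
pitch -3.64 j [-0.662  0.397 -0.257  0.853  0.058 -0.807] rad 0.576
```

```bash
cat >> h.py <<'E'
def pose(): 
    s=r.observe();T=np.eye(4);T[:3,:3]=R.from_rotvec(s['tcp_rot']).as_matrix();T[:3,3]=s['ee_pos'];return T
def mk(xy,yaw,z):
    T=np.eye(4);T[:3,:3]=R.from_euler('z',yaw).as_matrix();T[:3,3]=[*xy,z];return T
def held(Tg,Tobj,xy,yaw,z):  # Tg grasp TCP pose, Tobj object then; tell the error now
    H=pose()@np.linalg.inv(Tg)@Tobj
    S=r.observe();Q=pose()[:3,:3];e=np.array([*xy,z])-H[:3,3]
    X=H[:3,0];print('obj',H[:3,3].round(4),'yaw',np.arctan2(X[1],X[0]).round(3),'pitch/roll deg',np.degrees([np.arcsin(X[2]),np.arcsin(H[2,1])]).round(2))
    print('move',(Q.T@e*1000).round(1),'spin',-(yaw-np.arctan2(X[1],X[0])).round(3),'z left',e[2].round(4),'F',S['contact_force'].round(1));return H
E
python3 - <<'E'
from h import *
Tg=np.eye(4);Tg[:3,:3]=R.from_rotvec([.833,2.933,.047]).as_matrix();Tg[:3,3]=[.4919,.0296,.0049]
To=mk((.4928,.029),-.553,.005);np.savez('sp.npz',Tg=Tg,To=To)
H=held(Tg,To,(.5033,-.2768),.119,.06);js()
a=r.snapshot('top')
im=cv2.cvtColor(a,cv2.COLOR_RGB2BGR)
for x,y in [(-95,0),(94,0),(70,24),(70,-24),(0,10),(0,-10)]:
    u,v=proj('top',(H@[x/1e3,y/1e3,.005,1])[:3]);cv2.circle(im,(round(u),round(v)),0,(0,0,255),-1)
cv2.imwrite('pics/t1.png',cv2.resize(im[130:250,340:460],None,fx=5,fy=5,interpolation=cv2.INTER_NEAREST))
E
```

```text
obj [ 0.5006 -0.2858  0.096 ] yaw 0.145 pitch/roll deg [ 0.33 -3.46]
move [-0.8  8.7 36.1] spin 0.026 z left -0.036 F [-0.6  0.3 -2.8]
pitch -3.64 j [-0.662  0.397 -0.257  0.853  0.058 -0.807] rad 0.576
```

View pics/t1.png

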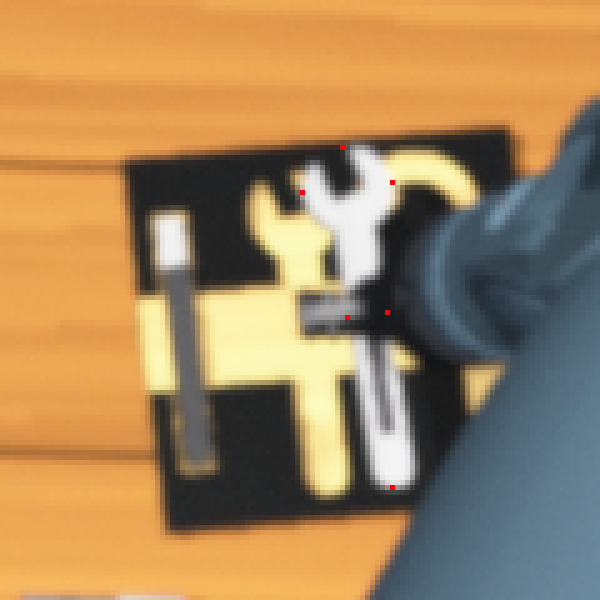

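```bash
python3 - <<'E'
from h import *
W=mk((.50567,-.29661),.119,0)
for n,p in dict(sp_tail=(-98.5,20),sp_handle=(-75,20),hk_tail=(-98.5,-85),tip=(97,20),TL=(113,118),TR=(113,-118),BL=(-113,118),troughTL=(28,118),troughBL=(-28,118)).items():
    u,v=proj('top',(W@[p[0]/1e3,p[1]/1e3,.018,1])[:3]);print(n,round((u-340)*5),round((v-130)*5))
d=np.load('sp.npz');held(d['Tg'],d['To'],(.5033,-.2768),.119,.04)
E
```

```text
sp_tail 330 495
sp_handle 325 455
hk_tail 505 478
tip 288 171
TL 123 159
TR 508 125
BL 168 535
troughTL 140 298
troughBL 151 391
obj [ 0.5007 -0.2858  0.096 ] yaw 0.137 pitch/roll deg [ 0.34 -3.43]
move [ 1.   8.8 56.1] spin 0.018 z left -0.056 F [ 0.1  0.1 -5.3]
```

Emit:
{"method": "send_rows", "body": {"moves": [{"xyz":[0,5,6],"spin":0.02,"claw":1},{"xyz":[0,5,15],"spin":0.01,"claw":1},{"xyz":[0,0,18],"spin":0,"claw":1},{"xyz":[0,0,10],"spin":0,"claw":1},{"xyz":[0,0,3],"spin":0,"claw":1}]}}

```text
clock: 14.7
ee_pos: [0.5025, -0.2737, 0.0414]
tcp_rot: [-0.145, 3.052, 0.005]
contact_force: [0.0, -0.5, -4.8]
gripper_width: 0.0173
```

```bash
python3 - <<'E'
from h import *
r.snapshot('top')
d=np.load('sp.npz');held(d['Tg'],d['To'],(.5033,-.2768),.119,.03);js()
E
```

```text
obj [ 0.5033 -0.2735  0.0413] yaw 0.093 pitch/roll deg [ 0.31 -3.15]
move [ 1.3 -3.3 11.3] spin -0.026 z left -0.0113 F [-0.1  0.3 -5.4]
pitch -3.65 j [-0.641  0.447 -0.34   0.721  0.057 -0.734] rad 0.572
```

Emit:
{"method": "send_rows", "body": {"moves": [{"xyz":[1,-2,5],"spin":-0.015,"claw":1},{"xyz":[0,-1,5],"spin":0,"claw":1}]}}

```text
clock: 14.95
ee_pos: [0.5032, -0.2772, 0.0318]
tcp_rot: [-0.169, 3.05, 0.003]
contact_force: [-0.2, 0.2, -3.5]
gripper_width: 0.0173
```

```bash
python3 - <<'E'
from h import *
r.snapshot('top')
d=np.load('sp.npz');held(d['Tg'],d['To'],(.5033,-.2768),.119,.015);js()
E
```

```text
obj [ 0.5043 -0.2772  0.0313] yaw 0.108 pitch/roll deg [ 0.38 -3.29]
move [ 2.4  0.5 16.2] spin -0.011 z left -0.0163 F [ 1.6 -1.4 -3. ]
pitch -3.74 j [-0.645  0.462 -0.346  0.698  0.058 -0.754] rad 0.575
```

Emit:
{"method": "send_rows", "body": {"moves": [{"xyz":[1,0,3],"spin":-0.005,"claw":1},{"xyz":[1,0,4],"spin":-0.005,"claw":1},{"xyz":[0,0,3],"spin":0,"claw":1},{"xyz":[0,0,3],"spin":0,"claw":1}]}}

```text
clock: 15.4
ee_pos: [0.5031, -0.2787, 0.0185]
tcp_rot: [-0.183, 3.048, -0.001]
contact_force: [-4.2, 0.9, 13.7]
gripper_width: 0.0176
```

```bash
python3 - <<'E'
from h import *
r.snapshot('top')
d=np.load('sp.npz');held(d['Tg'],d['To'],(.5033,-.2768),.119,.015);js()
E
```

```text
obj [ 0.5042 -0.2786  0.0187] yaw 0.118 pitch/roll deg [ 0.47 -3.48]
move [1.  1.9 3.6] spin -0.001 z left -0.0037 F [-1.9  0.3  0.8]
pitch -3.89 j [-0.647  0.476 -0.361  0.665  0.057 -0.765] rad 0.575
```

Emit:
{"method": "send_rows", "body": {"moves": [{"xyz":[1,1.5,0],"spin":0,"claw":1},{"xyz":[0,0.5,1.5],"spin":0,"claw":1},{"xyz":[0,0,1.5],"spin":0,"claw":1}]}}

```text
clock: 15.75
ee_pos: [0.503, -0.2781, 0.0182]
tcp_rot: [-0.184, 3.046, -0.007]
contact_force: [-6.7, 3.4, 14.5]
gripper_width: 0.0176
```

```bash
python3 - <<'E'
from h import *
r.snapshot('scene')
d=np.load('sp.npz');held(d['Tg'],d['To'],(.5033,-.2768),.119,.015);js()
E
```

```text
obj [ 0.5041 -0.278   0.0184] yaw 0.118 pitch/roll deg [ 0.55 -3.7 ]
move [0.9 1.3 3.3] spin -0.001 z left -0.0034 F [-5.   2.3 10. ]
pitch -4.1 j [-0.646  0.473 -0.368  0.658  0.055 -0.764] rad 0.575
```

Emit:
{"method": "send_rows", "body": {"moves": [{"xyz":[1.5,0.5,-0.5],"spin":0,"claw":1},{"xyz":[1.5,0.5,0],"spin":0,"claw":1},{"xyz":[0,0,1],"spin":0,"claw":1}]}}

```text
clock: 16.1
ee_pos: [0.5018, -0.2781, 0.019]
tcp_rot: [-0.184, 3.041, -0.01]
contact_force: [-0.4, 0.3, -0.6]
gripper_width: 0.0178
```

```bash
python3 - <<'E'
from h import *
snap('top','t2',(370,150,80,90),6)
d=np.load('sp.npz');H=held(d['Tg'],d['To'],(.5033,-.2768),.119,.015);js()
E
```

```text
obj [ 0.5029 -0.278   0.0189] yaw 0.119 pitch/roll deg [ 0.78 -3.82]
move [-0.2  1.2  4. ] spin -0.0 z left -0.0039 F [0.2 0.  1.7]
pitch -4.35 j [-0.648  0.468 -0.376  0.651  0.057 -0.766] rad 0.574
```

View pics/t2.png

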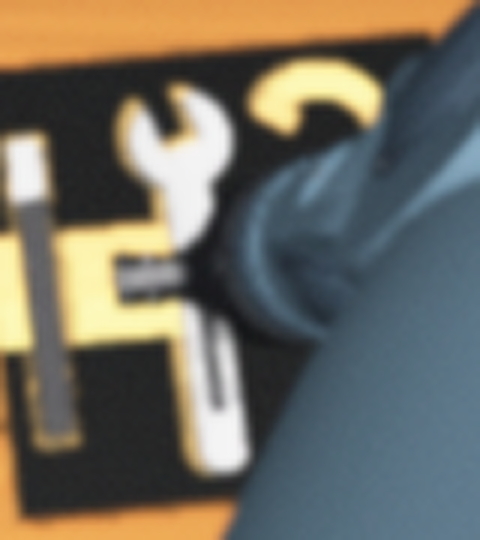

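The spanner lies too far right in its pocket: the yellow gap on its left is about 14 crop px and there is none on its right. I'll shift it about 3 mm towards world +y.

Emit:
{"method": "send_rows", "body": {"moves": [{"xyz":[0,1.5,-0.5],"spin":0,"claw":1},{"xyz":[0,1.5,-0.3],"spin":0,"claw":1},{"xyz":[0,0.5,1],"spin":0,"claw":1},{"xyz":[0,0,1.5],"spin":0,"claw":1},{"xyz":[0,0,1],"spin":0,"claw":1}]}}

```text
clock: 16.65
ee_pos: [0.5015, -0.275, 0.0156]
tcp_rot: [-0.184, 3.042, -0.011]
contact_force: [-2.9, -0.1, 8.1]
gripper_width: 0.0176
```

```bash
python3 - <<'E'
from h import *
snap('scene','s2',(175,160,90,80),6)
d=np.load('sp.npz');H=held(d['Tg'],d['To'],(.5033,-.2768),.119,.015);js()
E
```

```text
obj [ 0.5025 -0.2749  0.0159] yaw 0.119 pitch/roll deg [ 0.74 -3.88]
move [-0.5 -1.9  0.9] spin -0.0 z left -0.0009 F [-1.7 -0.2  1.5]
pitch -4.38 j [-0.643  0.469 -0.384  0.641  0.055 -0.761] rad 0.572
```

Emit:
{"method": "send_rows", "body": {"moves": [{"xyz":[0,0,-0.3],"spin":0,"claw":0.7},{"xyz":[0,0,-0.3],"spin":0,"claw":0.5},{"xyz":[0,0,-0.3],"spin":0,"claw":0.5},{"xyz":[0,0,-0.3],"spin":0,"claw":0.5},{"xyz":[0,0,-8],"spin":0,"claw":0.5},{"xyz":[0,0,-25],"spin":0,"claw":0.5},{"xyz":[0,0,-45],"spin":0,"claw":0.3},{"xyz":[0,0,-45],"spin":0,"claw":0}]}}

```text
clock: 17.5
ee_pos: [0.485, -0.2706, 0.1368]
tcp_rot: [-0.185, 3.053, 0.007]
contact_force: [0.5, 0.3, -0.0]
gripper_width: 0.0702
```

```bash
python3 - <<'E'
from h import *
plan((.548,.273),-.16,.15);js()
E
```

```text
t 17.5 tcp [ 0.485  -0.2706  0.1368] tilt 4.77 j6 -0.77 w 0.0702 F [ 0.5  0.3 -0. ]
shift(tool,mm) [-128.7  532.    -2.9] spin 0.281
pitch -3.43 j [-0.656  0.329 -0.244  0.938  0.058 -0.775] rad 0.555
```

Emit:
{"method": "send_rows", "body": {"moves": [{"xyz":[-10,42,-4],"spin":0,"claw":0},{"xyz":[-10,42,-4],"spin":0,"claw":0},{"xyz":[-10,42,-4],"spin":0,"claw":0},{"xyz":[-10,42,-4],"spin":0,"claw":0},{"xyz":[-10,42,-4],"spin":0,"claw":0},{"xyz":[-10,42,-4],"spin":0,"claw":0},{"xyz":[-10,42,-4],"spin":0,"claw":0},{"xyz":[-10,42,-4],"spin":0,"claw":0},{"xyz":[-10,42,-4],"spin":0,"claw":0},{"xyz":[-10,42,-4],"spin":0,"claw":0},{"xyz":[-10,42,-4],"spin":0,"claw":0},{"xyz":[-10,42,-4],"spin":0,"claw":0},{"xyz":[0,0,0],"spin":0.14,"claw":0},{"xyz":[0,0,0],"spin":0.14,"claw":0}]}}

```text
clock: 18.9
ee_pos: [0.549, 0.2605, 0.2137]
tcp_rot: [0.261, 3.017, 0.017]
contact_force: [0.6, 0.0, -0.1]
gripper_width: 0.0855
```

```bash
python3 - <<'E'
from h import *
a=r.snapshot('top');im=cv2.cvtColor(a,cv2.COLOR_RGB2BGR)
plan((.548,.273),-.16,.15);js()
# check the spanner in the tray
s=cv2.cvtColor(im,cv2.COLOR_BGR2HSV);m=np.zeros((400,640),np.uint8);m[150:240,380:420]=((s[...,1]<60)&(s[...,2]>120))[150:240,380:420]
n,l,st,ce=cv2.connectedComponentsWithStats(m);i=1+st[1:,4].argmax();v,u=np.nonzero(l==i)
W=np.linalg.inv(mk((.50567,-.29661),.119,0));P=np.array([(W@[*px('top',x,y,.020),1])[:3] for x,y in zip(u,v)])*1e3
print(P[:,0].min(),P[:,0].max(),'y handle',np.median(P[P[:,0]<-30,1]),np.median(P[abs(P[:,0]+80)<12,1]),np.median(P[abs(P[:,0]-20)<15,1]))
c=lambda x,y,w,h,k:cv2.resize(im[y:y+h,x:x+w],None,fx=k,fy=k,interpolation=cv2.INTER_CUBIC)
cv2.imwrite('pics/t3.png',np.hstack([c(165,130,70,90,5),c(360,150,90,90,5)]))
E
```

```text
t 18.95 tcp [0.5492 0.2607 0.2139] tilt 6.55 j6 0.53 w 0.0854 F [-0.1  1.1 -0.6]
shift(tool,mm) [10.4 10.5 63.4] spin -0.015
pitch -6.18 j [ 0.358  0.354 -0.005  1.104 -0.038  0.533] rad 0.608
-93.51484059907267 90.3769309286927 y handle 22.487124892632142 21.975687835639377 21.50551607288199
```

View pics/t3.png

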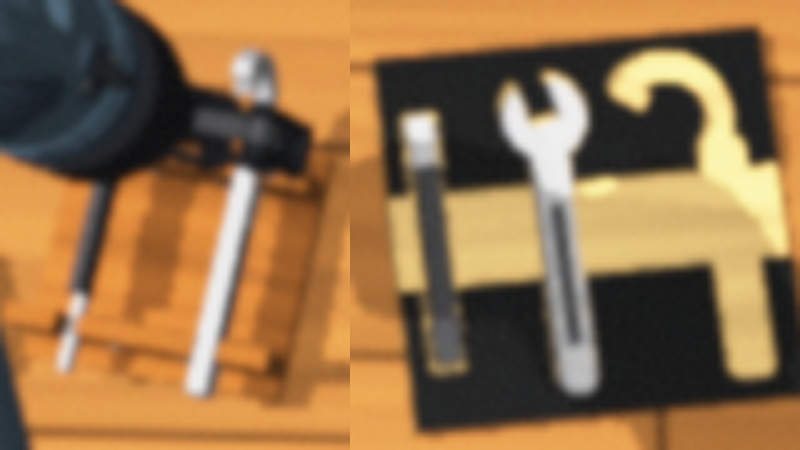

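```bash
python3 - <<'E'
from h import *
Q=pose()[:3,:3];y=-.16
print('along hook',np.degrees(Q[:2,2]@[np.cos(y),np.sin(y)]),'across',np.degrees(Q[:2,2]@[-np.sin(y),np.cos(y)]),Q[:,2],Q[:,1])
plan((.36,.09),-.16,.16)
E
```

```text
along hook 6.427000517546351 across 1.1750697997764799 [ 0.11400701  0.00237579 -0.99347711] [0.17414075 0.98446738 0.02233786]
t 18.95 tcp [0.5492 0.2607 0.2139] tilt 6.55 j6 0.53 w 0.0854 F [-0.1  1.1 -0.6]
shift(tool,mm) [ 161.1 -202.2   31.6] spin -0.015
```

Emit:
{"method": "send_rows", "body": {"moves": [{"xyz":[5,5,25],"spin":-0.01,"claw":0.1},{"xyz":[5,5,35],"spin":0,"claw":0.2},{"xyz":[3,0,30],"spin":0,"claw":0.2},{"xyz":[3,0,10],"spin":0,"claw":0.2}]}}

```text
clock: 19.35
ee_pos: [0.5498, 0.2748, 0.116]
tcp_rot: [0.237, 3.009, 0.024]
contact_force: [-0.5, -0.2, -0.7]
gripper_width: 0.0685
```

```bash
python3 - <<'E'
from h import *
r.snapshot('top');plan((.55,.2745),-.158,.033);js()
E
```

```text
t 19.4 tcp [0.549  0.2747 0.1153] tilt 7.0 j6 0.54 w 0.0686 F [-0.2 -0.5 -0.9]
shift(tool,mm) [ 8.8 -2.1 81.8] spin 0.002
pitch -6.61 j [ 0.381  0.416 -0.177  0.862 -0.04   0.536] rad 0.614
```

Emit:
{"method": "send_rows", "body": {"moves": [{"xyz":[3,-1,20],"spin":0,"claw":0.25},{"xyz":[4,-1,25],"spin":0,"claw":0.25},{"xyz":[4,0,20],"spin":0,"claw":0.3},{"xyz":[2,0,8],"spin":0,"claw":0.3}]}}

```text
clock: 19.8
ee_pos: [0.5494, 0.2759, 0.0467]
tcp_rot: [0.232, 3.002, 0.029]
contact_force: [-0.4, -0.1, 0.1]
gripper_width: 0.0599
```

```bash
python3 - <<'E'
from h import *
snap('scene','g3',(370,150,90,100),6);plan((.55,.2745),-.158,.033);js()
E
```

```text
t 19.85 tcp [0.5491 0.2759 0.0462] tilt 7.51 j6 0.53 w 0.0599 F [ 0.2 -0.3 -1.3]
shift(tool,mm) [ 0.6 -1.6 13.2] spin 0.005
pitch -7.14 j [ 0.383  0.476 -0.283  0.688 -0.041  0.535] rad 0.614
```

View pics/g3.png

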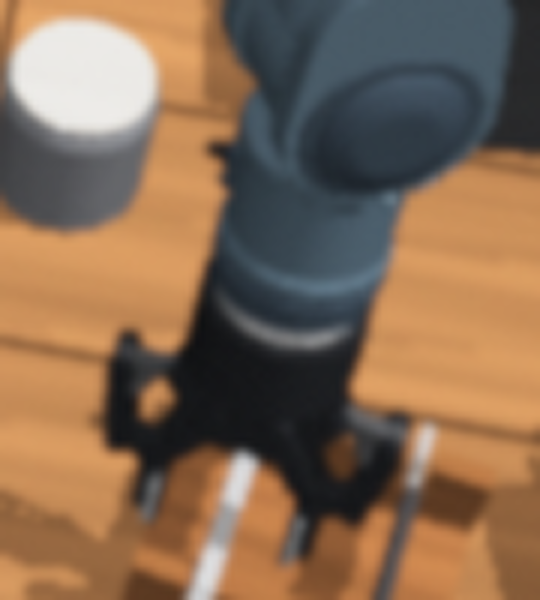

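The hook, a white strip at crop (220,520), sits between the fingertips at (150,505) and (295,545), and the file is clear on the right. I'll go down and close.

Emit:
{"method": "send_rows", "body": {"moves": [{"xyz":[1,-1,6],"spin":0,"claw":0.4},{"xyz":[1,-0.5,6],"spin":0,"claw":0.5},{"xyz":[0.5,0,3],"spin":0,"claw":0.7},{"xyz":[0,0,-0.3],"spin":0,"claw":1},{"xyz":[0,0,-0.3],"spin":0,"claw":1},{"xyz":[0,0,-0.3],"spin":0,"claw":1},{"xyz":[0,0,-0.3],"spin":0,"claw":1},{"xyz":[0,0,-0.3],"spin":0,"claw":1}]}}

```text
clock: 20.65
ee_pos: [0.5511, 0.2763, 0.0354]
tcp_rot: [0.231, 2.998, 0.034]
contact_force: [1.0, 2.4, -4.7]
gripper_width: 0.0087
```

```bash
python3 - <<'E'
from h import *
r.snapshot('top');plan((.55,.2745),-.158,.12);js()
E
```

```text
t 20.7 tcp [0.5511 0.2763 0.0355] tilt 7.81 j6 0.53 w 0.0084 F [ 0.8  2.2 -5.1]
shift(tool,mm) [-10.3   0.8 -83.9] spin 0.006
pitch -7.49 j [ 0.382  0.487 -0.298  0.656 -0.039  0.533] rad 0.616
```

Emit:
{"method": "send_rows", "body": {"moves": [{"xyz":[-1,0,-8],"spin":0,"claw":1},{"xyz":[-3,0.2,-20],"spin":0,"claw":1},{"xyz":[-4,0.2,-28],"spin":0,"claw":1},{"xyz":[-4,0.2,-28],"spin":0,"claw":1},{"xyz":[0,0,-5],"spin":0,"claw":1}]}}

```text
clock: 21.2
ee_pos: [0.5466, 0.2725, 0.1258]
tcp_rot: [0.23, 3.007, 0.028]
contact_force: [1.0, -0.1, -3.7]
gripper_width: 0.0082
```

```bash
python3 - <<'E'
from h import *
r.snapshot('top');plan((.505,.05),-.158,.09);js()
E
```

```text
t 21.25 tcp [0.5459 0.2723 0.1249] tilt 7.17 j6 0.53 w 0.0086 F [-0.  -0.1 -3.8]
shift(tool,mm) [  10.4 -226.8   27.6] spin 0.007
pitch -6.84 j [ 0.378  0.399 -0.178  0.874 -0.038  0.529] rad 0.61
```

Emit:
{"method": "send_rows", "body": {"moves": [{"xyz":[2,-38,-1],"spin":0,"claw":1},{"xyz":[2,-38,-1],"spin":0,"claw":1},{"xyz":[2,-38,-1],"spin":0,"claw":1},{"xyz":[2,-38,-1],"spin":0,"claw":1},{"xyz":[2,-38,-1],"spin":0,"claw":1},{"xyz":[1,-30,-1],"spin":0,"claw":1},{"xyz":[0,0,10],"spin":0,"claw":1}]}}

```text
clock: 21.95
ee_pos: [0.4946, 0.0491, 0.105]
tcp_rot: [0.224, 3.02, 0.02]
contact_force: [0.3, 0.9, -4.4]
gripper_width: 0.0083
```

```bash
python3 - <<'E'
from h import *
r.snapshot('top');plan((.505,.05),-.158,.02);js()
Tg=np.eye(4);Tg[:3,:3]=R.from_rotvec([.231,2.998,.034]).as_matrix();Tg[:3,3]=[.5511,.2763,.0355]
To=np.eye(4);c,s=np.cos(-.158),np.sin(-.158);To[:3,:3]=np.array([[c,0,s],[s,0,-c],[0,1,0]]);To[:3,3]=[.5478,.2755,.042]
np.savez('hk.npz',Tg=Tg,To=To);H=pose()@np.linalg.inv(Tg)@To
print(H.round(3),'lowest pts',[(H@[x,-.012,z,1])[2].round(4) for x in(-.095,.045) for z in(-.005,.005)])
E
```

```text
t 22.0 tcp [0.4932 0.0506 0.1025] tilt 6.33 j6 0.12 w 0.0087 F [-1.   0.4 -5.7]
shift(tool,mm) [-2.8 -0.8 83.3] spin 0.012
pitch -6.3 j [-0.032  0.213 -0.505  0.742  0.01   0.115] rad 0.496
[[ 0.988  0.025 -0.151  0.49 ]
 [-0.151  0.006 -0.989  0.05 ]
 [-0.024  1.     0.01   0.109]
 [ 0.     0.     0.     1.   ]] lowest pts [np.float64(0.0994), np.float64(0.0995), np.float64(0.096), np.float64(0.0961)]
```

Emit:
{"method": "send_rows", "body": {"moves": [{"xyz":[0,0,25],"spin":0,"claw":1},{"xyz":[2,0,30],"spin":0,"claw":1},{"xyz":[2,0,20],"spin":0,"claw":1},{"xyz":[0,0,8],"spin":0,"claw":1}]}}

```text
clock: 22.4
ee_pos: [0.4968, 0.0544, 0.0146]
tcp_rot: [0.22, 3.027, 0.025]
contact_force: [-0.6, -0.5, -4.3]
gripper_width: 0.0086
```

```bash
cat >> h.py <<'E'
def hk():
    d=np.load('hk.npz');H=pose()@np.linalg.inv(d['Tg'])@d['To']
    print(H[:3,3].round(4),'lean(deg)',np.degrees(H[2,2]).round(2),'lowest',[(H@[x,-.012,z,1])[2].round(4) for x in(-.095,.045) for z in(-.005,.005)],'F',r.observe()['contact_force'].round(1))
E
python3 -c "
from h import *
r.snapshot('top');hk();js();plan((.505,.05),-.158,.01)"
```

```text
[0.4933 0.0536 0.0206] lean(deg) 0.51 lowest [np.float64(0.0112), np.float64(0.0113), np.float64(0.0073), np.float64(0.0073)] F [ 0.2  0.3 -4.9]
pitch -6.09 j [-0.025  0.337 -0.612  0.516  0.011  0.12 ] rad 0.499
t 22.45 tcp [0.4964 0.0544 0.014 ] tilt 6.12 j6 0.12 w 0.0086 F [ 0.2  0.3 -4.9]
shift(tool,mm) [-8.7 -3.2  4.8] spin 0.014
```

Emit:
{"method": "send_rows", "body": {"moves": [{"xyz":[0,0,3],"spin":0,"claw":1},{"xyz":[0,0,2.5],"spin":0,"claw":1},{"xyz":[0,0,1.5],"spin":0,"claw":1}]}}

```text
clock: 22.75
ee_pos: [0.4983, 0.0558, 0.0075]
tcp_rot: [0.216, 3.027, 0.026]
contact_force: [0.6, 0.1, -4.1]
gripper_width: 0.0083
```

```bash
python3 -c "
from h import *
r.snapshot('top');hk();js()"
```

```text
[0.4951 0.0549 0.014 ] lean(deg) 0.49 lowest [np.float64(0.0046), np.float64(0.0046), np.float64(0.0008), np.float64(0.0009)] F [ 0.7  0.4 -5.4]
pitch -6.16 j [-0.022  0.349 -0.616  0.498  0.012  0.121] rad 0.501
```

Emit:
{"method": "send_rows", "body": {"moves": [{"xyz":[0,0,1.5],"spin":0,"claw":1},{"xyz":[0,0,1],"spin":0,"claw":1},{"xyz":[0,0,1],"spin":0,"claw":1}]}}

```text
clock: 23.1
ee_pos: [0.5003, 0.0557, 0.0055]
tcp_rot: [0.216, 3.024, 0.026]
contact_force: [-4.8, 0.1, 3.5]
gripper_width: 0.0084
```

```bash
python3 -c "
from h import *
r.snapshot('top');hk();js()"
```

```text
[0.4971 0.0549 0.0122] lean(deg) 0.46 lowest [np.float64(0.0024), np.float64(0.0025), np.float64(-0.0009), np.float64(-0.0008)] F [-2.3  0.2  1.7]
pitch -6.35 j [-0.022  0.353 -0.617  0.49   0.012  0.121] rad 0.503
```

Emit:
{"method": "send_rows", "body": {"moves": [{"xyz":[0,0,-0.3],"spin":0,"claw":0.75},{"xyz":[0,0,-0.3],"spin":0,"claw":0.75},{"xyz":[0,0,-1.5],"spin":0,"claw":0.6},{"xyz":[0,3,-1.5],"spin":0,"claw":0.45},{"xyz":[0,4,-1.5],"spin":0,"claw":0.4}]}}

```text
clock: 23.65
ee_pos: [0.5044, 0.0624, 0.0136]
tcp_rot: [0.218, 3.016, 0.026]
contact_force: [-0.6, -0.8, -1.1]
gripper_width: 0.0514
```

```bash
python3 -c "
from h import *
snap('scene','p1',(270,140,120,110),5);plan((.4971,.0549),-.158,.01)"
```

```text
t 23.7 tcp [0.5047 0.063  0.0139] tilt 6.83 j6 0.14 w 0.0514 F [ 0.7  0.5 -0.1]
shift(tool,mm) [ 6.8 -9.2  2.9] spin 0.016
```

View pics/p1.png

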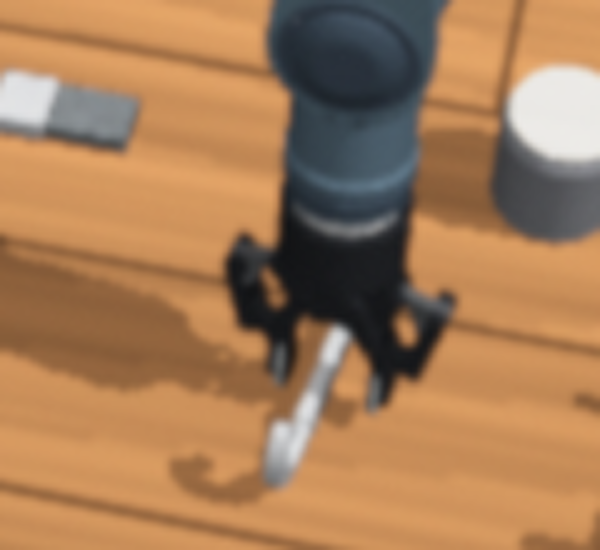

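The hook stands upright between the open fingers (hook at crop (310,400), fingertips at (280,370) and (375,400)). I'll push it over with the left (-y) finger.

Emit:
{"method": "send_rows", "body": {"moves": [{"xyz":[0.5,4,1.5],"spin":0,"claw":0.35},{"xyz":[0.5,5,1.5],"spin":0,"claw":0.35},{"xyz":[0.5,5,0.5],"spin":0,"claw":0.35},{"xyz":[0,4,-0.3],"spin":0,"claw":0.35},{"xyz":[0,4,-0.3],"spin":0,"claw":0.35},{"xyz":[0,4,-0.3],"spin":0,"claw":0.35},{"xyz":[0,4,-0.3],"spin":0,"claw":0.35}]}}

```text
clock: 24.4
ee_pos: [0.5079, 0.0959, 0.0119]
tcp_rot: [0.215, 3.016, 0.027]
contact_force: [0.5, 0.0, 1.0]
gripper_width: 0.0554
```

```bash
cat >> h.py <<'E'
def white(im,x0,x1,y0,y1,z):
    s=cv2.cvtColor(im,cv2.COLOR_RGB2HSV);m=np.zeros((400,640),np.uint8);m[y0:y1,x0:x1]=((s[...,1]<70)&(s[...,2]>130))[y0:y1,x0:x1]
    n,l,st,ce=cv2.connectedComponentsWithStats(m)
    for i in range(1,n):
        if st[i,4]>15: print(st[i],ce[i].round(1),px('top',*ce[i],z)[:2].round(3))
    return m
E
python3 -c "
from h import *
a=r.snapshot('top');plan((.4971,.0549),-.158,.01);js();cv2.imwrite('pics/raw_p2.png',a[...,::-1])
m=white(a,250,340,130,235,.01);v,u=np.nonzero(m)
for y in range(140,232,3):
  q=u[v==y]
  if len(q): print(y,q.min(),q.max(),len(q))"
```

```text
t 24.45 tcp [0.5081 0.0964 0.0121] tilt 6.84 j6 0.21 w 0.0555 F [0.  1.4 0.3]
shift(tool,mm) [  5.2 -42.7   0.3] spin 0.017
pitch -6.84 j [ 0.063  0.36  -0.583  0.508  0.003  0.206] rad 0.517
149 275 281 7
152 252 259 8
203 286 286 1
```

Emit:
{"method": "send_rows", "body": {"moves": [{"xyz":[0,3,0],"spin":0,"claw":0.3},{"xyz":[0,3,-0.5],"spin":0,"claw":0.2},{"xyz":[0,0,-10],"spin":0,"claw":0},{"xyz":[10,0,-40],"spin":0,"claw":0},{"xyz":[30,0,-40],"spin":0,"claw":0},{"xyz":[40,0,-20],"spin":0,"claw":0},{"xyz":[40,0,0],"spin":0,"claw":0}]}}

```text
clock: 25.15
ee_pos: [0.3813, 0.1192, 0.1152]
tcp_rot: [0.219, 3.008, 0.031]
contact_force: [0.5, 1.5, 0.4]
gripper_width: 0.0854
```

```bash
python3 -c "
from h import *
a=r.snapshot('top');js();cv2.imwrite('pics/raw_p3.png',a[...,::-1])
m=white(a,240,340,120,235,.01);v,u=np.nonzero(m)
for y in range(130,232,2): print(y,''.join('#' if m[y,x] else '.' for x in range(245,330)))"
```

```text
pitch -6.55 j [ 0.153 -0.003 -0.729  0.73  -0.007  0.296] rad 0.39
[330 120  10   7  39] [334.7 122.6] [ 0.726 -0.075]
[268 163  23  67 555] [281.5 194.9] [0.498 0.079]
130 .....................................................................................
132 .....................................................................................
134 .....................................................................................
136 .....................................................................................
138 .....................................................................................
140 .....................................................................................
142 .....................................................................................
144 .....................................................................................
146 .....................................................................................
148 .....................................................................................
150 ...........................
[... 2958 characters left out ...]
................###..####.............................................
218 ..............................####..####.............................................
220 ..............................####.#####.............................................
222 ..............................#########..............................................
224 ..............................#########..............................................
226 .............................#########...............................................
228 .............................#########...............................................
230 .....................................................................................
```

The hook lies flat with its crescent to the left (+y), so the right face is up. Next I'll measure its pose.

```bash
python3 - <<'E'
from h import *
im=cv2.imread('pics/raw_p3.png')[...,::-1].copy()
m=white(im,260,300,155,236,.01);m=cv2.morphologyEx(m,cv2.MORPH_CLOSE,np.ones((3,7)))
v,u=np.nonzero(m);P=np.array([px('top',x,y,.010)[:2] for x,y in zip(u,v)])
h=P[(v>=188)&(v<=224)]
# line through row-wise midpoints
M=np.array([P[v==y].mean(0) for y in range(188,225)]);q=M.mean(0)
d=np.linalg.svd(M-q)[2][0];d*=np.sign(d[0]);yaw=np.arctan2(d[1],d[0])
t=(P-q)@d;n=np.array([-d[1],d[0]]);s=(P-q)@n
print('yaw',yaw,'len',np.ptp(t),'width',np.ptp(s[abs(t)<.03]),'side mean',s[abs(t)<.03].mean(),'smax(59)',s.max()*1e3)
print('org tail',q+d*(t.min()+.095),'org head',q+d*(t.max()-.100))
o=q+d*((t.min()+.095)+(t.max()-.1))/2;print(o)
plan(o,yaw,.06)
E
```

```text
[268 163  23  67 555] [281.5 194.9] [0.498 0.079]
yaw -0.1364937981141354 len 0.19628313328480496 width 0.026207537622962702 side mean 7.412814824673e-05 smax(59) 60.596277377678106
org tail [0.48960528 0.07364143] org head [0.49087648 0.07346683]
[0.49024088 0.07355413]
t 25.2 tcp [0.3712 0.1192 0.1113] tilt 6.57 j6 0.3 w 0.0856 F [-6.4  0.3 -1.3]
shift(tool,mm) [-117.9  -29.7   64.1] spin -0.005
```

Emit:
{"method": "send_rows", "body": {"moves": [{"xyz":[-35,-9,5],"spin":0,"claw":0.2},{"xyz":[-35,-9,15],"spin":0,"claw":0.4},{"xyz":[-30,-8,20],"spin":0,"claw":0.45},{"xyz":[-15,-4,15],"spin":0,"claw":0.45},{"xyz":[0,0,2],"spin":0,"claw":0.45}]}}

```text
clock: 25.7
ee_pos: [0.487, 0.0726, 0.0687]
tcp_rot: [0.211, 3.017, 0.029]
contact_force: [-0.7, -0.2, 0.2]
gripper_width: 0.0471
```

```bash
python3 -c "
from h import *
r.snapshot('top');plan((.4902,.0735),-.137,.03);js()"
```

```text
t 25.75 tcp [0.4859 0.073  0.0689] tilt 6.73 j6 0.15 w 0.0468 F [ 0.1  0.4 -0.6]
shift(tool,mm) [ 0.3  0.  39.1] spin -0.0
pitch -6.71 j [ 0.014  0.239 -0.574  0.64   0.01   0.153] rad 0.491
```

Emit:
{"method": "send_rows", "body": {"moves": [{"xyz":[2,0,18],"spin":0,"claw":0.45},{"xyz":[2,0,18],"spin":0,"claw":0.45},{"xyz":[2,0,10],"spin":0,"claw":0.45},{"xyz":[1,0,5],"spin":0,"claw":0.45}]}}

```text
clock: 26.15
ee_pos: [0.4832, 0.0758, 0.0193]
tcp_rot: [0.208, 3.017, 0.031]
contact_force: [-0.0, -0.1, -0.2]
gripper_width: 0.0471
```

```bash
python3 -c "
from h import *
r.snapshot('top');plan((.4902,.0735),-.137,.0045);js()"
```

```text
t 26.2 tcp [0.4826 0.0758 0.0188] tilt 6.74 j6 0.16 w 0.0468 F [ 0.  -0.5 -0.6]
shift(tool,mm) [-6.1 -1.6 15. ] spin 0.001
pitch -6.72 j [ 0.019  0.305 -0.647  0.502  0.01   0.158] rad 0.489
```

Emit:
{"method": "send_rows", "body": {"moves": [{"xyz":[-3,-1,7],"spin":0,"claw":0.45},{"xyz":[-2,-0.5,5],"spin":0,"claw":0.45},{"xyz":[-0.5,0,2.5],"spin":0,"claw":0.5},{"xyz":[0,0,-0.3],"spin":0,"claw":0.7},{"xyz":[0,0,-0.3],"spin":0,"claw":1},{"xyz":[0,0,-0.3],"spin":0,"claw":1},{"xyz":[0,0,-0.3],"spin":0,"claw":1}]}}

```text
clock: 26.9
ee_pos: [0.4903, 0.074, 0.0068]
tcp_rot: [0.207, 3.017, 0.032]
contact_force: [0.5, 0.0, -3.4]
gripper_width: 0.0214
```

```bash
python3 -c "
from h import *
r.snapshot('top');plan((.5163,-.3795),.119,.09);js();print(repr(r.observe()['tcp_rot']))"
```

```text
t 26.95 tcp [0.4901 0.074  0.0067] tilt 6.8 j6 0.15 w 0.0212 F [ 1.1  0.  -4.1]
shift(tool,mm) [ -97.6 -443.2  -85.4] spin -0.254
pitch -6.77 j [ 0.015  0.335 -0.643  0.475  0.011  0.153] rad 0.496
array([0.20715745, 3.01751781, 0.03170208])
```

Emit:
{"method": "send_rows", "body": {"moves": [{"xyz":[-1,0,-8],"spin":0,"claw":1},{"xyz":[-2,0,-20],"spin":0,"claw":1},{"xyz":[-3,0,-30],"spin":0,"claw":1},{"xyz":[-3,0,-30],"spin":0,"claw":1},{"xyz":[0,-15,-5],"spin":0,"claw":1},{"xyz":[-8,-40,-1],"spin":0,"claw":1},{"xyz":[-8,-40,-1],"spin":0,"claw":1},{"xyz":[-8,-40,-1],"spin":0,"claw":1},{"xyz":[-8,-40,-1],"spin":0,"claw":1},{"xyz":[-8,-40,-1],"spin":0,"claw":1},{"xyz":[-8,-40,-1],"spin":0,"claw":1},{"xyz":[-8,-40,-1],"spin":0,"claw":1},{"xyz":[-8,-40,-1],"spin":0,"claw":1},{"xyz":[-8,-40,-1],"spin":0,"claw":1},{"xyz":[0,-10,0],"spin":-0.12,"claw":1},{"xyz":[0,0,0],"spin":-0.12,"claw":1}]}}

```text
clock: 28.55
ee_pos: [0.4986, -0.3357, 0.1122]
tcp_rot: [-0.174, 3.03, 0.007]
contact_force: [0.4, 0.8, -4.6]
gripper_width: 0.0211
```

```bash
python3 - <<'E'
from h import *
Tg=np.eye(4);Tg[:3,:3]=R.from_rotvec([.2072,3.0175,.0317]).as_matrix();Tg[:3,3]=[.4902,.0740,.0067]
To=mk((.4902,.0738),-.137,.005);np.savez('hf.npz',Tg=Tg,To=To)
a=r.snapshot('top');H=held(Tg,To,(.516,-.3797),.119,.05);js()
cv2.imwrite('pics/raw_t5.png',a[...,::-1])
E
```

```text
obj [ 0.4989 -0.3358  0.1107] yaw 0.116 pitch/roll deg [-0.5  -1.81]
move [ -5.3 -45.4  61.7] spin -0.003 z left -0.0607 F [ 0.5 -0.2 -4.5]
pitch -4.12 j [-0.739  0.422 -0.173  0.904  0.079 -0.854] rad 0.601
```

```bash
python3 - <<'E'
from h import *
E=cam('top')[3];print('cam',(-E[:3,:3].T@E[:3,3]).round(3))
a=cv2.imread('pics/top0.png');a=cv2.resize(a,None,fx=4,fy=4,interpolation=cv2.INTER_CUBIC)
s=cv2.cvtColor(a,cv2.COLOR_BGR2HSV);m=(s[...,2]>130)
W=np.linalg.inv(mk((.50567,-.29661),.119,0))
c=lambda u,v,z:(W@[*px('top',(u+.5)/4-.5,(v+.5)/4-.5,z),1])[:2]*1e3
for nm,y0 in(('spanner',20),('hook',-85)):
  L=[];Rr=[]
  for x in range(-85,-40,5):
    T=mk((.50567,-.29661),.119,0);u,v=proj('top',(T@[x/1e3,y0/1e3,.014,1])[:3]);u=round(u*4);v=round(v*4)
    l=u
    while m[v,l]:l-=1
    q=u
    while m[v,q]:q+=1
    L.append(c(l,v,.018)[1]);Rr.append(c(q,v,.010)[1])
  print(nm,'left',np.mean(L).round(1),'right(z.010)',np.mean(Rr).round(1),'mid',((np.mean(L)+np.mean(Rr))/2).round(1), 'width exp',27 if y0>0 else 31, 'slope',np.polyfit(range(9),(np.array(L)+Rr)/2,1)[0]/5)
  u,v=proj('top',(T@[-.08,y0/1e3,.014,1])[:3]);u=round(u*4);v=round(v*4)
  while m[v,u]:v+=1
  print('tail end x',c(u,v,.018)[0].round(1),'(nominal -98.5)')
E
```

```text
cam [0.326 0.01  1.071]
spanner left 35.2 right(z.010) 4.5 mid 19.9 width exp 27 slope -0.003744716806464232
tail end x -98.6 (nominal -98.5)
hook left -67.6 right(z.010) -102.4 mid -85.0 width exp 31 slope 0.0014065173726570844
tail end x -98.9 (nominal -98.5)
```

Emit:
{"method": "send_rows", "body": {"moves": [{"xyz":[-1,-20,5],"spin":0,"claw":1},{"xyz":[-1,-18,12],"spin":0,"claw":1},{"xyz":[0,-8,18],"spin":0,"claw":1},{"xyz":[0,0,18],"spin":0,"claw":1},{"xyz":[0,0,8],"spin":0,"claw":1}]}}

```text
clock: 29.1
ee_pos: [0.5118, -0.3807, 0.0519]
tcp_rot: [-0.165, 3.032, 0.007]
contact_force: [-0.5, -0.1, -4.1]
gripper_width: 0.021
```

```bash
python3 - <<'E'
from h import *
a=r.snapshot('top');d=np.load('hf.npz');H=held(d['Tg'],d['To'],(.5146,-.3796),.119,.03);js()
E
```

```text
obj [ 0.5115 -0.3805  0.0493] yaw 0.107 pitch/roll deg [-0.64 -1.68]
move [-1.1  0.6 19.6] spin -0.012 z left -0.0193 F [ 0.5  0.1 -5.4]
pitch -3.79 j [-0.778  0.547 -0.14   0.817  0.08  -0.884] rad 0.637
```

Emit:
{"method": "send_rows", "body": {"moves": [{"xyz":[-1,0,8],"spin":-0.006,"claw":1},{"xyz":[-1,0,7],"spin":-0.006,"claw":1},{"xyz":[0,0,3],"spin":0,"claw":1}]}}

```text
clock: 29.45
ee_pos: [0.516, -0.3791, 0.0336]
tcp_rot: [-0.184, 3.032, 0.006]
contact_force: [-0.2, -0.2, -4.4]
gripper_width: 0.0209
```

```bash
python3 - <<'E'
from h import *
snap('top','t6',(380,140,90,100),6);d=np.load('hf.npz');H=held(d['Tg'],d['To'],(.5146,-.3796),.119,.02);js()
a=cv2.imread('pics/raw_t6.png');c=cv2.resize(a[140:240,380:470],None,fx=6,fy=6,interpolation=cv2.INTER_CUBIC)
T=mk((.5146,-.3796),.119,.015)
for M,col in((H,(0,0,255)),(T,(255,0,0))):
  for x,y in [(-95,0),(100,30),(62,59),(-60,12),(-60,-12),(62,66)]:
    u,v=proj('top',(M@[x/1e3,y/1e3,.005,1])[:3]);cv2.circle(c,(round((u-379.5)*6),round((v-139.5)*6)),2,col,-1)
cv2.imwrite('pics/t6.png',c)
E
```

```text
obj [ 0.5157 -0.3791  0.0316] yaw 0.12 pitch/roll deg [-0.64 -1.75]
move [ 2.4 -0.3 11.4] spin 0.001 z left -0.0116 F [-0.1  0.  -5. ]
pitch -3.81 j [-0.772  0.569 -0.154  0.782  0.08  -0.89 ] rad 0.64
```

View pics/t6.png

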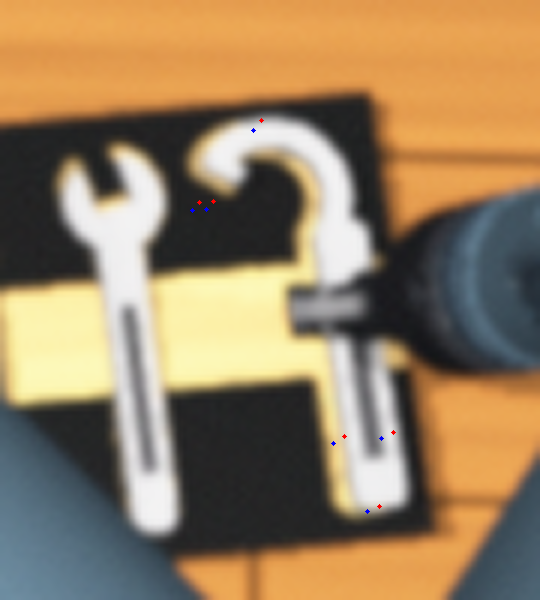

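The spanner is home. The hook is lined up: its seated outline (blue marks) lies about 8 crop px inside the left rim, 5 from the tail rim and 12 from the head rim. Lowering it gently.

Emit:
{"method": "send_rows", "body": {"moves": [{"xyz":[0.5,-0.3,4],"spin":0,"claw":1},{"xyz":[0.5,0,4],"spin":0,"claw":1},{"xyz":[0.5,0,3],"spin":0,"claw":1},{"xyz":[0,0,1.5],"spin":0,"claw":1}]}}

```text
clock: 29.9
ee_pos: [0.5163, -0.3797, 0.0211]
tcp_rot: [-0.184, 3.031, 0.004]
contact_force: [-0.0, 0.5, -4.3]
gripper_width: 0.0214
```

```bash
python3 - <<'E'
from h import *
r.snapshot('top');d=np.load('hf.npz');H=held(d['Tg'],d['To'],(.5153,-.3795),.119,.015);js()
E
```

```text
obj [ 0.5163 -0.3799  0.0192] yaw 0.12 pitch/roll deg [-0.57 -1.84]
move [1.4 0.6 4.1] spin 0.001 z left -0.0042 F [-0.4  0.6 -5.4]
pitch -3.93 j [-0.772  0.582 -0.167  0.753  0.08  -0.891] rad 0.641
```

Its underside is at about 14 mm, below the foam top, with no contact force. Lowering further.

Emit:
{"method": "send_rows", "body": {"moves": [{"xyz":[0.8,0.3,1.5],"spin":0,"claw":1},{"xyz":[0.4,0.2,1.5],"spin":0,"claw":1},{"xyz":[0,0,1],"spin":0,"claw":1}]}}

```text
clock: 30.25
ee_pos: [0.5159, -0.3799, 0.0175]
tcp_rot: [-0.184, 3.03, 0.003]
contact_force: [-2.1, 1.3, 1.3]
gripper_width: 0.0213
```

```bash
python3 - <<'E'
from h import *
r.snapshot('top');d=np.load('hf.npz');H=held(d['Tg'],d['To'],(.5153,-.3795),.119,.015);js()
E
```

```text
obj [ 0.5159 -0.3801  0.0158] yaw 0.119 pitch/roll deg [-0.5 -1.9]
move [0.6 0.7 0.7] spin 0.0 z left -0.0008 F [-1.9  1.6 -1.4]
pitch -4.02 j [-0.773  0.584 -0.174  0.743  0.08  -0.891] rad 0.641
```

It is seated to within 1 mm with light contact. Now I'll release, rise clear and check.

Emit:
{"method": "send_rows", "body": {"moves": [{"xyz":[0,0,0.2],"spin":0,"claw":0.65},{"xyz":[0,0,-0.3],"spin":0,"claw":0.45},{"xyz":[0,0,-0.3],"spin":0,"claw":0.45},{"xyz":[0,0,-0.3],"spin":0,"claw":0.45},{"xyz":[0,0,-8],"spin":0,"claw":0.45},{"xyz":[0,0,-25],"spin":0,"claw":0.45},{"xyz":[0,0,-45],"spin":0,"claw":0.3},{"xyz":[20,0,-40],"spin":0,"claw":0.1},{"xyz":[40,-20,-20],"spin":0,"claw":0.1},{"xyz":[40,-20,0],"spin":0,"claw":0.1},{"xyz":[30,-10,0],"spin":0,"claw":0.1}]}}

```text
clock: 31.4
ee_pos: [0.3816, -0.4497, 0.1547]
tcp_rot: [-0.199, 3.02, -0.014]
contact_force: [1.0, 0.1, -0.1]
gripper_width: 0.0771
```

```bash
python3 - <<'E'
from h import *
a=r.snapshot('top');cv2.imwrite('pics/raw_end.png',a[...,::-1]);s=r.observe();print(s['clock'],s['ee_pos'],s['contact_force'])
hsv=cv2.cvtColor(a,cv2.COLOR_RGB2HSV);m=((hsv[...,1]<60)&(hsv[...,2]>110)).astype(np.uint8)
m[:,:378]=0;m[:,460:]=0;m[:150]=0;m[240:]=0
n,l,st,ce=cv2.connectedComponentsWithStats(m);W=np.linalg.inv(mk((.50567,-.29661),.119,0))
for i in range(1,n):
  if st[i,4]<60: continue
  v,u=np.nonzero(l==i);P=np.array([(W@[*px('top',x,y,.020),1])[:3] for x,y in zip(u,v)])*1e3
  f=lambda x:np.ptp(P[abs(P[:,0]-x)<6,1])/2+P[abs(P[:,0]-x)<6,1].min()
  print(st[i],'x',P[:,0].min().round(1),P[:,0].max().round(1),'handle y at -75,-40',[round(f(x),1) for x in(-75,-40)],'ymax',P[:,1].max().round(1))
for y in range(152,236,2): print(''.join('#' if m[y,x] else '.' for x in range(378,456)))
# scene check of bystanders: difference from the start
b=cv2.cvtColor(cv2.imread('pics/top0.png'),cv2.COLOR_BGR2RGB);D=(np.abs(a.astype(int)-b).max(2)>60).astype(np.uint8)
n,l,st,ce=cv2.connectedComponentsWithStats(D);print([list(map(int,q)) for q in st[1:] if q[4]>40])
E
```

```text
31.45 [ 0.37770486 -0.45161527  0.15434781] [-3.43567126 -1.32556439 -0.472542  ]
[412 160  34  66 660] x -97.5 102.0 handle y at -75,-40 [np.float64(-84.2), np.float64(-83.4)] ymax -21.5
[390 166  20  63 595] x -96.4 90.4 handle y at -75,-40 [np.float64(20.4), np.float64(21.7)] ymax 47.4
..............................................................................
..............................................................................
..............................................................................
..............................................................................
..............................................#...............................
.......................................##############.........................
.....................................##################.......................
.....................#####.........#########...##########.....................
......................######......########.........#######....................
.............####.....#######........#####...........######...................
............######..
[... 2160 characters left out ...]
...............................
.........................######...............................................
..............................................................................
..............................................................................
..............................................................................
[[202, 140, 19, 69, 447], [413, 162, 33, 63, 408], [399, 167, 8, 11, 51], [279, 170, 41, 55, 549], [217, 172, 10, 27, 120], [397, 180, 12, 48, 206], [634, 206, 6, 24, 79], [620, 209, 8, 11, 70], [467, 215, 173, 185, 20575], [624, 223, 7, 11, 53], [309, 270, 115, 130, 6868], [255, 296, 53, 41, 701], [425, 296, 80, 104, 4252], [226, 306, 49, 94, 1495]]
```

```bash
python3 -c "
from h import *
s=r.observe();print(s['clock'],abs(s['qd']).max(),s['contact_force']);print(r.sign_off())"
```

```text
31.45 0.10783979039373488 [-3.43567126 -1.32556439 -0.472542  ]
the job is handed in; nothing more can be done
None
```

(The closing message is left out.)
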